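# Crimp a crown cap with the bench capper

### The job

Cap the amber sauce bottle whose brass crown cap still stands proud: stand it in the seat of the red bench capper, press the lever down until the crown is crimped fully home, feeling for the stop and not forcing it (the glass lip chips), and let the lever spring back up. Then stand the capped bottle upright on the wooden board with the two finished ones, without disturbing them or the things around.

Things in the scene. Friction and masses are not known exactly. Their poses are not given: they have to be found in the camera images.
- bottle: The bottle to cap: amber glass with a paper label, diameter 54 mm and straight from 3 to 52 mm above its underside, then a shoulder to a 25 mm neck; 92 mm tall with the crown proud, 86 mm when crimped; 0.2 to 0.35 kg. Origin: centre of the underside; z up. It stands on the worktop beside a jam jar, to its left or right.
- crown: The brass crown cap on this bottle's mouth, diameter 31 mm, 8 mm high. Origin: centre of its top, 91 to 92 mm above the bottle's underside while proud, 86 mm when fully home. It slides down the lip only under about 22 N and stays where it is left; at home it stops dead.
- capper: Red bench capper, fixed. Origin: on the worktop, straight under its bell; -x is its open front, turned to the robot's left. Base plate 14 mm thick, x -52 to 98, y -62 to 62 mm. Steel column, radius 12.5 mm, at x 68, up to z 279 mm. A head clamped on it bears the steel bell (radius 24.5 mm) and the lever; its height differs every time: raised bell's rim at z 148 to 172 mm.
- seat (a point): Centre of the capper's round rubber seat, 14 mm above the worktop, flush with the base plate; axes as the capper. Behind it a rubber horseshoe stop, 10 mm high, open to -x, fits the bottle with 1 mm to spare: a bottle against it is centred. The bottle's axis must be within about 4 mm of this point for the bell to go over the crown.
- grip_mid (a point): Where the centre of the lever's grip is at rest if the head is clamped at its middle height; fixed to the capper, with its axes. The real grip is up to 12 mm higher or lower: it is not reported. The grip is a black crossbar along y, 96 mm long, 24 mm in diameter, 160 mm from the pivot; at rest the lever points forward (-x) and up from the pivot by 0.6435 rad.
- pivot_mid (a point): Where the lever's pivot (axis along y, over the column) is if the head is clamped at its middle height; fixed to the capper, with its axes. The real pivot is as much higher or lower as the grip. The lever drives the bell straight down by 77.6 mm for each rad; at the middle height it stops on the home crown at a lever angle of 0.863, and 0.0129 rad later for each mm higher.
- lever (a joint): Lever angle in rad: 0 raised, grows as the grip is drawn down (its arc goes forward, then back), 1.07 at its own end. A spring lifts it (0.4 to 0.9 Nm). The bell stops on the seated crown before the end, at 0.71 to 1.02 rad by the head's height. Crimping takes some 13 to 16 N at the grip; with the crown home the force rises steeply; over 60 N on the crown (near 28 N at the grip) chips the lip.
- board: Wooden board lying on the worktop, 170 (x) x 240 (y) x 22 mm. Origin: centre of its underside. The two finished bottles stand on its left part (y about +75, x about -40 and +40 mm); the rest is free.
- capped_1: A finished bottle on the board, as the bottle to cap but 86 mm tall. Origin: centre of the underside.
- capped_2: The other finished bottle on the board. Origin: centre of the underside.
- jam_jar: Glass jam jar with a white lid, diameter 65, height 94 mm, to be left alone. Origin: centre of the underside.
- spice_tin: Red spice tin, diameter 57, height 68 mm, to be left alone. Origin: centre of the underside.
Not all that is in view belongs to the job. What is shaped like the bottle but purple is not meant.

How it is judged:
On the way, in this order (a step that is already met when the one before it is completed fails the run):
1. the bottle stands upright in the capper's seat under the bell, its crown still proud (horizontal distance between bottle and seat below 0.007 m and z of bottle in the frame of seat below 0.004 m and angle between bottle's own z axis and vertical below 0.06 rad and z of crown in the frame of bottle above 0.0895 m), for 0.2 s.
2. with the bottle in the seat, the lever is drawn down and the crown goes fully home (horizontal distance between bottle and seat below 0.009 m and value of joint lever above 0.5 rad and z of crown in the frame of bottle below 0.0872 m), for 0.1 s.
At the end, for the whole second after the job is handed in: Lever sprung back up (joint below 0.1 rad); crown home (its top at most 87.2 mm above the bottle's underside); bottle at rest, upright within 0.06 rad, standing on the board's top with its axis over the board; both finished bottles still upright (z of crown in the frame of bottle below 0.0872 m and value of joint lever below 0.1 rad and z of bottle in the frame of board between 0.018 and 0.027 m and x of bottle in the frame of board between -0.085 and 0.085 m and y of bottle in the frame of board between -0.12 and 0.12 m and angle between each of bottle, capped_1, capped_2's own z axis and vertical below 0.06 rad and linear speed of bottle below 0.02 m/s); the robot touches nothing.
It fails at once if the crown is pressed with more than 60 N, which chips the glass lip (contact force between crown and anything else above 60 N).
It fails at once if the bottle is tipped over (more than 0.6 rad) (angle between bottle's own z axis and vertical above 0.6 rad).
It fails at once if a finished bottle, the jam jar or the spice tin is shifted by more than 25 mm (distance of any of capped_1, capped_2, jam_jar, spice_tin from where it was at the start of the episode above 0.025 m).
It also fails if it takes over 72 s, if anything falls off the work surface, if the arm or the gripper's body presses on something with over 40 N, if the wrist force passes 120 N, or if a joint passes its speed limit or range.

### The arm

A 7-joint arm with a two-finger parallel gripper is mounted at the origin on a cart in front of the work surface, level with it; the furniture and walls round the work are solid. World frame = base frame: x ahead of the robot, y to its left, z up, the work surface at z = 0. Lengths are in m, angles in rad, forces in N, time in s.
With the tool pointing down it reaches from about 0.425 to 0.95 m from the base axis. Payload 4.7 kg.
Tool frame: the origin (TCP) lies at the very end of the fingers, on their centre line; the grasp point (between the pads) lies 19 mm behind it; z points along the fingers, y is the line along which they close (so a half turn about z gives the same grasp; the last joint's range is limited). The gripper opens to 85 mm and grips with 20 to 120 N. Pads are 22 mm wide; open, the fingers measure 114 mm over their backs; the gripper's body (76 mm by 85 mm) begins 54 mm behind the grasp point. The pads swing forward as they close: fully open they stand 13 mm farther back than shut.
Start: joints at [-1.13, 0.469, -0.049, 1.532, 0.024, 1.141, -0.082], TCP at [0.306, 0.602, 0.231] pointing down, gripper open.
Joint ranges: [-2.59, 2.59], [-0.33, 1.99], [-1.39, 1.29], [0.1, 2.45], [-1.04, 4.18], [0.21, 1.99], [-2.66, 2.66]. Speed limits (rad/s): [2.57, 2.57, 3.14, 3.14, 3.14, 3.14, 3.14].

### API

Orientations are given as a unit quaternion [x, y, z, w].
In Python, from plant import bot gives the robot as it stands.
- The arm moves only by the shell command python3 -m creep 'ROWS' [FORCE]. ROWS is JSON, one flat list of numbers, 7 for each row, row after row: the opening, from 0 (shut) to 1 (fully open), then the shift along the tool's x, y, z in m, then the turn, a rotation vector about the tool's x, y, z in degrees. A call has exactly 8 rows; each row shifts and turns the commanded pose from where the row before left it, along the tool's axes as they then stand; what a row does not reach is not made up. A row lasts 1/12 s, in which the tool goes at most 41.7 mm and 7.16 degrees, less where a joint would pass 70% of its speed; a pose out of reach is approached as far as the arm can. A call is refused whole if a number of a shift passes 0.0417 or a number of a turn 7.16, either way. A call with a gripper value outside its range is refused whole. The fingers move at their own pace and stop on an object; FORCE is the grip in N (left out, the last holds). Time passes only in rows, so rows that do not move let the fingers close, or fill a call up. It gives the time, the measured TCP pose, the force, the opening and the grip force at its end, in the units of the state.
- bot.get_state(): the state, without advancing time (a new reading comes with each control period).
- bot.capture(name): name is "scene" or "side" or "wrist"; returns (picture, depth): 384x512x3 uint8, red, green, blue; 384x512 float32, m along the optical axis (not along the pixel's ray), 0 where there is no reading.
- bot.camera_model(name): a dict with "camera_matrix" (3x3 intrinsics, pixels), "k1" (the pictures are not rectified: a ray, as slopes to the right and down, at radius r is drawn at 1 + k1 r^2 times it, then the intrinsics apply), "T" (4x4, takes a point from camera to world coordinates); the wrist camera has in their place "T_tool_cam" (4x4, takes a point from camera to tool coordinates, whose origin is the TCP and whose axes are the flange's). Camera axes: x right, y up, looking along -z (the intrinsics and any distortion apply to the point x, -y, -z); pixel columns grow to the right and rows downward; lengths in m; the calibration is good to about 2 mm. A picture is of the moment at which its call begins: read the wrist's pose just before it. camera_model takes no time and is no camera call.
- bot.hand_in(): hands the job in; it is judged then, once.
The state is a dict: "t": time; "qpos": joint angles; "qd": joint speeds; "effort": joint torques, N m; "ee_pos": TCP position; "orientation": TCP orientation; "ft_force": force on the tool from outside, world axes, zero at the start; "moment": the same for the moment, N m; "opening": opening from 0.0 (shut) to 1.0 (fully open); "gripper_force": force on a finger pad.
Only numpy, scipy, OpenCV 4.12 (cv2) and the standard library are available. Lean on these libraries where they do the work, as an engineer would, in place of code of your own. Each camera call takes 0.05 s, during which the arm holds its last target. There are 200 camera calls.

## Working session

There is one attempt and no reset: what is moved stays moved. The work goes in short steps, Python scripts to look and compute and a shell command to move; the robot and the scene stay as the last step left them, time stands still between calls to the robot, and variables do not carry over. Pictures are saved under pics/ and viewed, at most 10 in all, crops included, and the job is handed in when it is done.

```bash
ls; mkdir -p pics; cat > h.py <<'E'
import numpy as np, cv2
from plant import bot
from scipy.spatial.transform import Rotation as R
def cam(name):
    s=bot.get_state(); img,d=bot.capture(name); m=bot.camera_model(name)
    if 'T' in m: T=np.array(m['T'])
    else:
        W=np.eye(4); W[:3,:3]=R.from_quat(s['orientation']).as_matrix(); W[:3,3]=s['ee_pos']; T=W@np.array(m['T_tool_cam'])
    return img,d,np.array(m['camera_matrix']),m['k1'],T
def slopes(uv,K,k1):
    uv=np.atleast_2d(np.array(uv,float)); 
    p=np.stack([(uv[:,0]-K[0,2])/K[0,0],(uv[:,1]-K[1,2])/K[1,1]],1); q=p.copy()
    for _ in range(20): q=p/(1+k1*(q**2).sum(1,keepdims=True))
    return q
def pts(uv,z,K,k1,T):
    q=slopes(uv,K,k1); z=np.atleast_1d(z)
    P=np.stack([q[:,0]*z,-q[:,1]*z,-z],1); return P@T[:3,:3].T+T[:3,3]
def plane(uv,h,K,k1,T):
    q=slopes(uv,K,k1); D=np.stack([q[:,0],-q[:,1],-np.ones(len(q))],1)@T[:3,:3].T
    return T[:3,3]+D*((h-T[2,3])/D[:,2])[:,None]
def cloud(d,K,k1,T):
    v,u=np.indices(d.shape); uv=np.stack([u.ravel(),v.ravel()],1)
    P=pts(uv,d.ravel(),K,k1,T).reshape(d.shape+(3,)); P[d==0]=np.nan; return P
E
python3 - <<'E'
from h import *
s=bot.get_state(); print({k:np.round(v,3).tolist() for k,v in s.items()})
ims=[]
for n in ("scene","side"):
    i,d,K,k,T=cam(n); np.savez(f'{n}0.npz',i=i,d=d,K=K,k=k,T=T); cv2.imwrite(f'pics/{n}0.png',cv2.resize(i[:,:,::-1],(800,600))); print(n,T.round(3).tolist(),K.tolist(),k)
E
```

```text
pics
{'t': 0.0, 'qpos': [-1.13, 0.469, -0.049, 1.534, 0.024, 1.141, -0.082], 'qd': [0.001, 0.002, 0.001, 0.001, -0.001, -0.001, 0.0], 'effort': [-0.001, -51.032, -0.047, -23.771, 0.011, 0.008, -0.0], 'ee_pos': [0.305, 0.601, 0.23], 'orientation': [0.233, 0.973, -0.001, -0.0], 'ft_force': [0.108, 0.579, 0.667], 'moment': [0.015, -0.006, 0.025], 'gripper_force': 0.0, 'opening': 0.999}
scene [[0.741, 0.477, -0.473, -0.106], [-0.672, 0.545, -0.502, -0.556], [0.018, 0.69, 0.724, 1.251], [0.0, 0.0, 0.0, 1.0]] [[409.51764015595336, 0.0, 250.6792373606867], [0.0, 409.51764015595336, 190.50714671830144], [0.0, 0.0, 1.0]] -0.021646960413580375
side [[-0.909, 0.202, -0.365, 0.024], [-0.416, -0.488, 0.767, 1.326], [-0.023, 0.849, 0.528, 1.018], [0.0, 0.0, 0.0, 1.0]] [[384.47253203814006, 0.0, 251.4343157949546], [0.0, 384.47253203814006, 194.5071801412238], [0.0, 0.0, 1.0]] -0.08062720584610852
```

View pics/scene0.png

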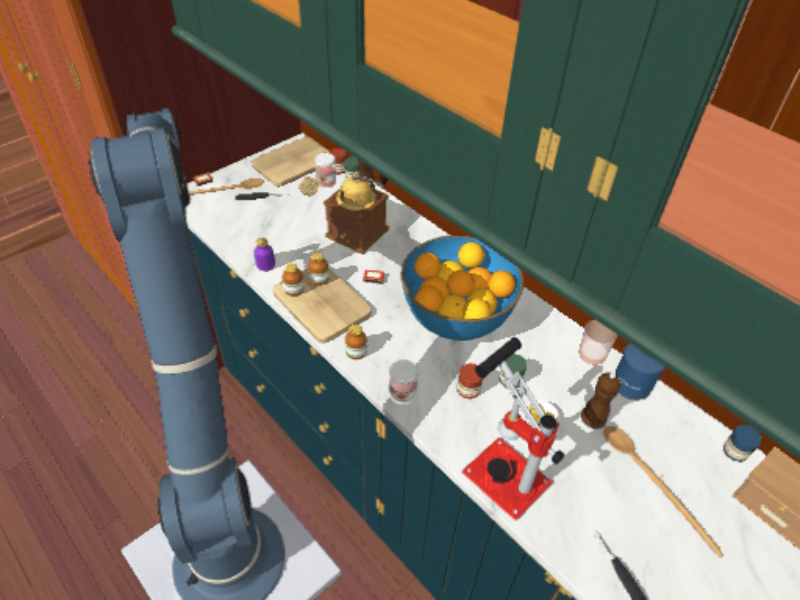

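View pics/side0.png

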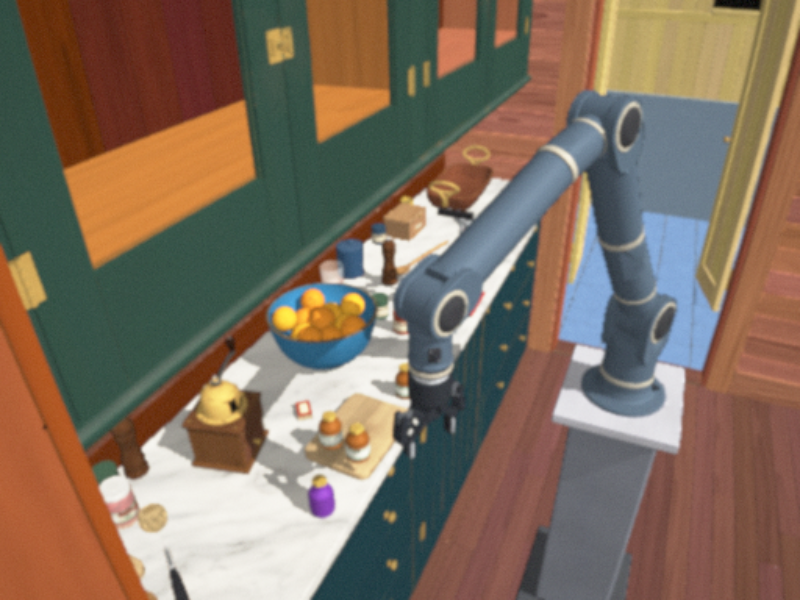

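The scene view (800 px) shows these bottle-shaped things:
- Amber bottle at (356,341), alone on the worktop beside the jam jar (403,382).
- Two finished amber bottles on the board at (293,278) and (318,266).
- Purple bottle at (264,254), which is not meant.

The bottle at (356,341) fits the description: amber, brass crown, on the worktop and next to the jar. The capper's seat is near (500,465).

```bash
cat > m.py <<'E'
from h import *
z=np.load('scene0.npz'); i,d,K,k,T=[z[x] for x in 'idKkT']; P=cloud(d,K,k,T)
f=.64
crop=i[int(300*f):int(530*f),int(300*f):int(600*f)]
cv2.imwrite('pics/crop0.png',cv2.resize(crop[:,:,::-1],(783,600),interpolation=cv2.INTER_CUBIC))
def win(u0,v0,u1,v1): 
    return P[int(v0*f):int(v1*f),int(u0*f):int(u1*f)].reshape(-1,3), i[int(v0*f):int(v1*f),int(u0*f):int(u1*f)].reshape(-1,3)
for n,w in dict(bottle=(338,318,374,364),jar=(385,355,420,405),tin=(455,360,484,400),c1=(278,260,306,296),c2=(306,250,332,285),purple=(250,235,278,272)).items():
    q,_=win(*w); q=q[np.isfinite(q[:,0])&(q[:,2]>.02)]; zt=np.percentile(q[:,2],99); t=q[q[:,2]>zt-.006]; 
    print(n,'top',zt.round(4),'c',((t.max(0)+t.min(0))/2).round(4),t.mean(0).round(4),'ext',np.ptp(t,axis=0).round(3),len(t), 'low ext',q.min(0).round(3),q.max(0).round(3))
hsv=cv2.cvtColor(i,cv2.COLOR_RGB2HSV)
# red base plate
q,c=win(440,420,570,530); red=(c[:,0]>140)&(c[:,1]<70)&(c[:,2]<70); b=q[red]; b=b[(b[:,2]<.03)]; r=cv2.minAreaRect((b[:,:2]*1000).astype(np.float32)); print('plate',r,cv2.boxPoints(r).round(1).tolist(),np.median(b[:,2]))
# column grey top and lever grip (dark)
q,c=win(470,330,530,385); g=q[(c.max(1)<60)&(q[:,2]>.15)]; r=cv2.minAreaRect((g[:,:2]*1000).astype(np.float32)); print('grip',r,g.mean(0),g.min(0),g.max(0),len(g))
# board
q,c=win(270,265,375,345); hb=q[(abs(q[:,2]-.022)<.005)]; r=cv2.minAreaRect((hb[:,:2]*1000).astype(np.float32)); print('board',r,cv2.boxPoints(r).round(1).tolist(),np.median(hb[:,2]))
t=P[(i.max(2)>0)]; 
E
python3 m.py
```

```text
bottle top 0.0943 c [0.5152 0.2323 0.0922] [0.5165 0.2317 0.092 ] ext [0.022 0.027 0.007] 29 low ext [0.489 0.205 0.02 ] [0.594 0.334 0.096]
jar top 0.1002 c [0.5164 0.0615 0.099 ] [0.5173 0.0608 0.0964] ext [0.062 0.057 0.009] 98 low ext [0.485 0.029 0.02 ] [0.547 0.095 0.104]
tin top 0.3547 c [ 0.4874 -0.1596  0.3525] [ 0.4859 -0.1593  0.3529] ext [0.013 0.013 0.006] 12 low ext [ 0.481 -0.169  0.02 ] [ 0.67  -0.004  0.355]
c1 top 0.112 c [0.5163 0.4923 0.1099] [0.5178 0.4906 0.1095] ext [0.027 0.031 0.007] 23 low ext [0.476 0.462 0.02 ] [0.581 0.54  0.114]
c2 top 0.1115 c [0.5936 0.4803 0.1102] [0.5926 0.4782 0.1092] ext [0.025 0.032 0.009] 27 low ext [0.559 0.448 0.02 ] [0.64  0.536 0.115]
purple top 0.0972 c [0.5261 0.6393 0.0945] [0.5253 0.6396 0.0939] ext [0.03  0.026 0.006] 24 low ext [0.499 0.608 0.02 ] [0.552 0.661 0.098]
plate ((534.8818969726562, -245.23760986328125), (122.29657745361328, 146.8960418701172), 1.0038295984268188) [[472.5, -172.89999389648438], [475.0, -319.70001220703125], [597.2999877929688, -317.6000061035156], [594.7000122070312, -170.6999969482422]] 0.014035069496328934
grip ((532.3472290039062, -164.68008422851562), (20.403352737426758, 103.36693572998047), 89.92415618896484) [ 0.52741249 -0.16549431  0.34998656] [ 0.48066438 -0.17484758  0.33383622] [ 0.58402624 -0.1544141   0.35633401] 238
board ((541.25927734375, 419.7294006347656), (262.6487121582031, 293.2987365722656), 46.64091873168945) [[344.5, 424.8999938964844], [557.7000122070312, 223.60000610351562], [738.0, 414.5], [524.7999877929688, 615.9000244140625]] 0.02162455915422734
```

View pics/crop0.png

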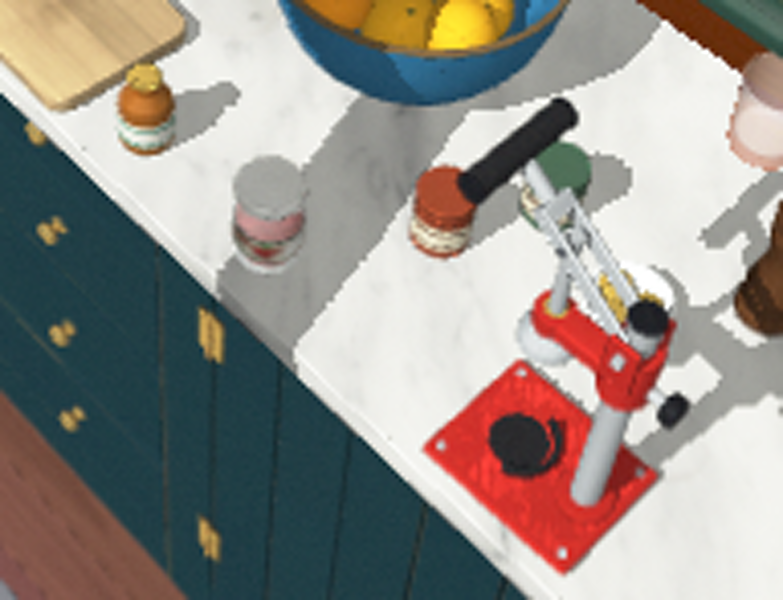

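The enlarged crop confirms it: the amber bottle at crop (146,110) has a gold crown. The jar is at (270,210), the tin at (443,210), and the seat disc at (523,442) with the horseshoe opening to the left. Measured heights (92–94, 94–100, plate 14) agree with the sizes given. Next I work out the grasp orientation.

```bash
cat >> h.py <<'E'
def ori(az,th,sg=1):
    a,t=np.radians([az,th]); z=np.array([np.cos(a)*np.sin(t),np.sin(a)*np.sin(t),-np.cos(t)]); y=sg*np.array([-np.sin(a),np.cos(a),0]); return np.stack([np.cross(y,z),y,z],1)
def cur():
    s=bot.get_state(); return np.array(s['ee_pos']),R.from_quat(s['orientation']).as_matrix()
def turn(M,M0=None):
    if M0 is None: M0=cur()[1]
    r=R.from_matrix(M0.T@M).as_rotvec(degrees=True); print('turn',r.round(2),'deg',np.linalg.norm(r).round(1),'rows',np.ceil(np.linalg.norm(r)/7.1)); return r
def shift(tcp,M=None,p0=None):
    p,M0=cur(); M=M0 if M is None else M; p=p if p0 is None else np.array(p0); v=M.T@(np.array(tcp)-p); print('shift mm',(v*1000).round(1)); return v
def st():
    s=bot.get_state(); print({k:np.round(s[k],3).tolist() for k in('t','qpos','ee_pos','ft_force','opening','gripper_force')}); M=cur()[1]; print('z',M[:,2].round(3),'y',M[:,1].round(3))
E
python3 - <<'E'
from h import *
print(np.array(bot.camera_model('wrist')['T_tool_cam']).round(3))
for az in (-45,-30):
  for sg in (1,-1): turn(ori(az,0.01,sg)); turn(ori(az,60,sg),ori(az,0.01,sg))
shift([.45,.36,.25])
E
```

```text
[[-0.001  0.963  0.269  0.067]
 [ 1.     0.001 -0.001  0.001]
 [-0.001  0.269 -0.963 -0.142]
 [ 0.     0.     0.     1.   ]]
turn [-1.000e-01  1.000e-02  1.808e+01] deg 18.1 rows 3.0
turn [  0.   -59.99  -0.  ] deg 60.0 rows 9.0
turn [-1.0000e-02 -1.4000e-01 -1.6192e+02] deg 161.9 rows 23.0
turn [-0.   59.99 -0.  ] deg 60.0 rows 9.0
turn [-0.1  -0.    3.08] deg 3.1 rows 1.0
turn [  0.   -59.99  -0.  ] deg 60.0 rows 9.0
turn [ 1.0000e-02 -1.5000e-01 -1.7692e+02] deg 176.9 rows 25.0
turn [-0.   59.99 -0.  ] deg 60.0 rows 9.0
shift mm [-238.3 -149.8  -19.4]
```

```bash
python3 -m creep '[1,-0.0295,-0.0235,-0.0025,0,0,0, 1,-0.0295,-0.0235,-0.0025,0,0,0, 1,-0.0295,-0.0235,-0.0025,0,0,0, 1,-0.0295,-0.0235,-0.0025,0,0,0, 1,-0.0295,-0.0235,-0.0025,0,0,0, 1,-0.0295,-0.0235,-0.0025,0,0,0, 1,-0.0295,-0.0235,-0.0025,0,0,0, 1,-0.0295,-0.0235,-0.0025,0,0,0]'
python3 -m creep '[1,0,0,0,0,0,6, 1,0,0,0,0,0,6, 1,0,0,0,0,0,6, 1,0,0,0,0,-7,0, 1,0,0,0,0,-7,0, 1,0,0,0,0,-7,0, 1,0,0,0,0,-7,0, 1,0,0,0,0,-7,0]'
python3 -m creep '[1,0,0,0,0,-7,0, 1,0,0,0,0,-7,0, 1,0,0,0,0,-7,0, 1,0,0,0,0,-4,0, 1,0,0,0,0,0,0, 1,0,0,0,0,0,0, 1,0,0,0,0,0,0, 1,0,0,0,0,0,0]'
python3 -c "
from h import *
st()
i,d,K,k,T=cam('wrist'); np.savez('w1.npz',i=i,d=d,K=K,k=k,T=T); cv2.imwrite('pics/w1.png',i[:,:,::-1])
turn(ori(-45,60)); shift([.43,.31,.12]); shift([.5276,.2204,.0245],p0=[.43,.31,.12])"
```

```text
t: 0.77
ee_pos: [0.4311, 0.3254, 0.2511]
orientation: [0.233, 0.973, -0.0, -0.0]
ft_force: [0.1, -0.7, -0.0]
opening: 1.0
gripper_force: 0.0
t: 1.43
ee_pos: [0.4308, 0.3282, 0.2522]
orientation: [0.364, 0.881, -0.114, 0.281]
ft_force: [-0.1, 0.6, -1.8]
opening: 1.001
gripper_force: 0.0
t: 2.1
ee_pos: [0.4318, 0.3266, 0.2524]
orientation: [0.333, 0.8, -0.19, 0.462]
ft_force: [0.3, -0.1, -0.5]
opening: 1.0
gripper_force: 0.0
{'t': 2.1, 'qpos': [-1.322, 0.448, 0.157, 1.923, 0.884, 1.407, -0.834], 'ee_pos': [0.432, 0.327, 0.252], 'ft_force': [0.287, -0.088, -0.469], 'opening': 1.0, 'gripper_force': 0.0}
z [ 0.612 -0.612 -0.501] y [0.708 0.706 0.002]
turn [ 0.02 -0.09 -0.15] deg 0.2 rows 1.0
shift mm [109.3 -13.3  75.5]
shift mm [ 16.3   5.6 162.4]
```

View pics/w1.png

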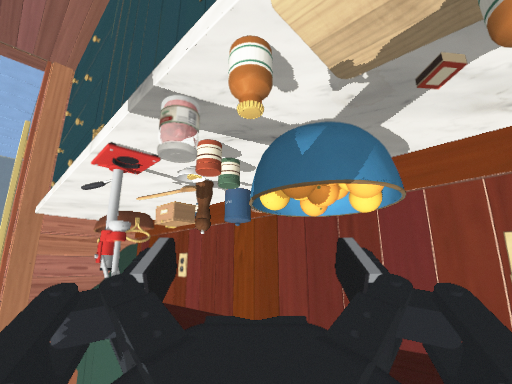

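The wrist view is upside-down. It shows the target bottle at (250,75) with its crown at (250,110), the jar at (180,130), and the capper with its seat at (125,160). I measure the bottle and the seat from this view.

```bash
python3 - <<'E'
from h import *
z=np.load('w1.npz'); i,d,K,k,T=[z[x] for x in 'idKkT']; P=cloud(d,K,k,T)
w=P[35:122,225:276].reshape(-1,3); w=w[np.isfinite(w[:,0])]
b=w[(w[:,2]>.008)&(w[:,2]<.05)&(np.hypot(w[:,0]-.516,w[:,1]-.232)<.05)]
from scipy.optimize import least_squares as ls
r=ls(lambda c:np.hypot(b[:,0]-c[0],b[:,1]-c[1])-.027,[.516,.232],loss='soft_l1',f_scale=.002); print('bottle',r.x,np.std(r.fun),len(b))
c=w[(w[:,2]>.08)]; print('crown',c.mean(0),c.max(0),c.min(0))
# jar
w=P[95:162,158:202].reshape(-1,3); b=w[np.isfinite(w[:,0])&(w[:,2]>.01)&(w[:,2]<.08)&(np.hypot(w[:,0]-.516,w[:,1]-.061)<.06)]
r=ls(lambda c:np.hypot(b[:,0]-c[0],b[:,1]-c[1])-.0325,[.516,.061],loss='soft_l1',f_scale=.002); print('jar',r.x,np.std(r.fun))
# capper in wrist view & scene
for n in('w1','scene0'):
    z=np.load(n+'.npz'); i,d,K,k,T=[z[x] for x in 'idKkT']; P=cloud(d,K,k,T).reshape(-1,3); c=i.reshape(-1,3).astype(int)
    ok=np.isfinite(P[:,0])&(abs(P[:,0]-.535)<.09)&(abs(P[:,1]+.245)<.11)
    q=P[ok&(c[:,0]>110)&(c[:,1]<70)&(c[:,2]<70)&(abs(P[:,2]-.014)<.006)]
    r=cv2.minAreaRect((q[:,:2]*1000).astype(np.float32)); print(n,'plate',r,len(q))
    s=P[ok&(c.max(1)<60)&(abs(P[:,2]-.016)<.008)&(np.hypot(P[:,0]-.535,P[:,1]+.222)<.05)]; print('seat dark',len(s),s.min(0),s.max(0),s.mean(0))
    s=P[ok&(P[:,2]>.05)&(P[:,2]<.13)&(np.hypot(P[:,0]-.535,P[:,1]+.29)<.03)]
    if len(s)>10:
        r=ls(lambda c:np.hypot(s[:,0]-c[0],s[:,1]-c[1])-.0125,[.535,-.29],loss='soft_l1',f_scale=.002); print('column',r.x,np.std(r.fun),len(s))
    s=P[ok&(P[:,2]>.1)&(P[:,2]<.24)&(np.hypot(P[:,0]-.535,P[:,1]+.222)<.035)]
    if len(s): print('bell', s.min(0),s.max(0),s.mean(0),len(s))
E
```

```text
bottle [0.51737928 0.23321593] 0.0005872697694111745 1277
crown [0.51350948 0.23725416 0.08856934] [0.53276138 0.24995809 0.09144722] [0.50087971 0.21857698 0.08214973]
jar [0.5175009  0.06154285] 0.0015025490653360614
w1 plate ((532.8319091796875, -239.49505615234375), (118.32007598876953, 144.2295684814453), 1.470887303352356) 742
seat dark 180 [ 0.50151234 -0.25304808  0.01134283] [ 0.56490576 -0.20235888  0.02286339] [ 0.53446232 -0.23282589  0.01567918]
column [ 0.53402906 -0.29069532] 0.0012215252326719273 307
bell [ 0.50963774 -0.25662769  0.16848516] [ 0.55416075 -0.1970068   0.2392363 ] [ 0.52889856 -0.21146943  0.19565368] 443
scene0 plate ((535.708740234375, -245.40744018554688), (122.96756744384766, 147.2324676513672), 1.4886386394500732) 973
seat dark 165 [ 0.50497848 -0.25462557  0.00810826] [ 0.56387539 -0.19876645  0.0235274 ] [ 0.53616074 -0.22525748  0.01526944]
column [ 0.53656924 -0.28995914] 0.001088961704452879 108
bell [ 0.5088444  -0.2553022   0.16527497] [ 0.54820776 -0.19666361  0.23727504] [ 0.52615096 -0.22947367  0.20017192] 261
```

```bash
python3 -m creep '[1,0.0273,-0.0033,0.0189,0,0,0, 1,0.0273,-0.0033,0.0189,0,0,0, 1,0.0273,-0.0033,0.0189,0,0,0, 1,0.0273,-0.0033,0.0189,0,0,0, 1,0.0027,0.0013,0.0281,0,0,0, 1,0.0027,0.0013,0.0281,0,0,0, 1,0,0,0,0,0,0, 1,0,0,0,0,0,0]'
python3 -m creep '[1,0.0027,0.0013,0.0281,0,0,0, 1,0.0027,0.0013,0.0281,0,0,0, 1,0.0027,0.0013,0.0281,0,0,0, 1,0.0027,0.0013,0.0281,0,0,0, 1,0,0,0,0,0,0, 1,0,0,0,0,0,0, 1,0,0,0,0,0,0, 1,0,0,0,0,0,0]'
python3 -c "
from h import *
st(); i,d,K,k,T=cam('wrist'); cv2.imwrite('pics/w2.png',i[:,:,::-1]); shift([.5327,.2179,.0215])"
```

```text
t: 2.82
ee_pos: [0.4648, 0.2779, 0.0865]
orientation: [0.332, 0.8, -0.192, 0.462]
ft_force: [-0.2, 0.6, 0.4]
opening: 1.003
gripper_force: 0.0
t: 3.48
ee_pos: [0.5322, 0.2208, 0.0212]
orientation: [0.331, 0.801, -0.189, 0.462]
ft_force: [0.1, -0.6, 0.1]
opening: 1.003
gripper_force: 0.0
{'t': 3.483, 'qpos': [-1.142, 0.824, 0.251, 2.063, 1.163, 0.947, -1.203], 'ee_pos': [0.532, 0.221, 0.021], 'ft_force': [0.149, -0.571, 0.116], 'opening': 1.003, 'gripper_force': 0.0}
z [ 0.615 -0.609 -0.502] y [0.705 0.71  0.003]
shift mm [-1.5 -1.6  1.9]
```

View pics/w2.png

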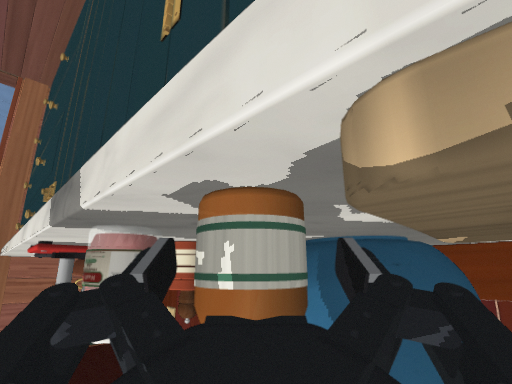

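Bottle centred between the fingers (label at (250,250)). Raise 4 mm, close, then lift.

```bash
python3 -m creep '[1,-0.005,-0.0016,0,0,0,0, 0.4,0,0,0,0,0,0, 0.4,0,0,0,0,0,0, 0.4,0,0,0,0,0,0, 0.4,0,0,0,0,0,0, 0.4,0,0,0,0,0,0, 0.4,0,0,0,0,0,0, 0.4,0,0,0,0,0,0]' 45
python3 -m creep '[0.4,0,0,0,0,0,0, 0.4,0,0,0,0,0,0, 0.4,-0.013,0,-0.0075,0,0,0, 0.4,-0.026,0,-0.015,0,0,0, 0.4,-0.026,0,-0.015,0,0,0, 0.4,-0.026,0,-0.015,0,0,0, 0.4,-0.017,0,-0.01,0,0,0, 0.4,0,0,0,0,0,0]'
python3 -c "
from h import *
st(); i,d,K,k,T=cam('wrist'); cv2.imwrite('pics/w3.png',i[:,:,::-1])
p,M=cur(); print('grasp pt', p-.025*M[:,2])
shift([.47,0,p[2]]); shift([.54,-.13,p[2]],p0=[.47,0,p[2]])"
```

```text
t: 4.2
ee_pos: [0.5331, 0.216, 0.0254]
orientation: [0.331, 0.8, -0.191, 0.463]
ft_force: [-3.2, 2.0, 5.1]
opening: 0.625
gripper_force: 46.8
t: 4.87
ee_pos: [0.534, 0.2163, 0.1525]
orientation: [0.333, 0.8, -0.188, 0.462]
ft_force: [0.5, -0.3, -1.3]
opening: 0.62
gripper_force: 47.5
{'t': 4.867, 'qpos': [-1.146, 0.57, 0.266, 2.067, 1.09, 1.071, -0.958], 'ee_pos': [0.534, 0.216, 0.153], 'ft_force': [0.544, -0.316, -1.334], 'opening': 0.62, 'gripper_force': 47.485}
z [ 0.614 -0.609 -0.502] y [0.707 0.708 0.006]
grasp pt [0.51785606 0.23143947 0.16296837]
shift mm [ -54.9 -197.7   93. ]
shift mm [-71.2 -42.6 122.2]
```

```bash
python3 -m creep '[0.4,-0.0092,-0.033,0.0155,0,0,0, 0.4,-0.0092,-0.033,0.0155,0,0,0, 0.4,-0.0092,-0.033,0.0155,0,0,0, 0.4,-0.0092,-0.033,0.0155,0,0,0, 0.4,-0.0092,-0.033,0.0155,0,0,0, 0.4,-0.0092,-0.033,0.0155,0,0,0, 0.4,0,0,0,0,0,0, 0.4,0,0,0,0,0,0]'
python3 -m creep '[0.4,0,0,0,4.33,0,2.5, 0.4,0,0,0,4.33,0,2.5, 0.4,0,0,0,4.33,0,2.5, 0.4,0,0,0,4.33,0,2.5, 0.4,0,0,0,0,0,0, 0.4,0,0,0,0,0,0, 0.4,0,0,0,0,0,0, 0.4,0,0,0,0,0,0]'
python3 -c "
from h import *
st(); turn(ori(-65,60)); i,d,K,k,T=cam('wrist'); np.savez('w4.npz',i=i,d=d,K=K,k=k,T=T);cv2.imwrite('pics/w4.png',i[:,:,::-1])
M=cur()[1]
o=ori(-45,60).T@np.array([-.0157,.0172,-.0254]); print('off tool',o); b=np.array([.5335,-.13,.03]); t=b-M@o; print(t); shift(t)"
```

```text
t: 5.58
ee_pos: [0.4768, 0.0247, 0.1404]
orientation: [0.324, 0.803, -0.205, 0.455]
ft_force: [-0.7, 1.6, -2.3]
opening: 0.614
gripper_force: 49.1
t: 6.25
ee_pos: [0.4764, 0.0259, 0.1419]
orientation: [0.456, 0.732, -0.283, 0.42]
ft_force: [0.5, -0.4, -1.9]
opening: 0.624
gripper_force: 49.1
{'t': 6.25, 'qpos': [-0.896, 0.52, 0.211, 2.239, 1.048, 1.122, -1.083], 'ee_pos': [0.476, 0.026, 0.142], 'ft_force': [0.478, -0.379, -1.888], 'opening': 0.624, 'gripper_force': 49.141}
z [ 0.357 -0.797 -0.488] y [ 0.905  0.424 -0.031]
turn [-0.78  0.76  1.63] deg 2.0 rows 1.0
off tool [ 0.03362895  0.00106066 -0.00744705]
[ 0.54299016 -0.15087335  0.05572412]
shift mm [-16.3 -12.  206.5]
```

View pics/w4.png

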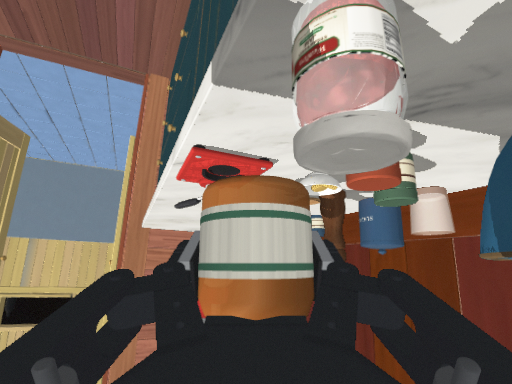

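```bash
python3 - <<'E'
from h import *
z=np.load('scene0.npz'); i,d,K,k,T=[z[x] for x in 'idKkT']; P=cloud(d,K,k,T)
w=P[232:255,292:311].reshape(-1,3); w=w[np.isfinite(w[:,0])&(w[:,2]>.03)&(w[:,2]<.09)]; print('tin',w.min(0),w.max(0))
# capper & bell from w4 closer view; bottle fit in tool frame
z=np.load('w4.npz'); i,d,K,k,T=[z[x] for x in 'idKkT']; P=cloud(d,K,k,T); c=i.reshape(-1,3).astype(int); Q=P.reshape(-1,3)
ok=np.isfinite(Q[:,0])&(abs(Q[:,0]-.535)<.09)&(abs(Q[:,1]+.245)<.11)
q=Q[ok&(c[:,0]>110)&(c[:,1]<70)&(abs(Q[:,2]-.014)<.008)]
r=cv2.minAreaRect((q[:,:2]*1000).astype(np.float32)); print('plate',r,len(q),np.median(q[:,2]),q.max(0))
p,M=cur()
b=P[180:320,203:312].reshape(-1,3); b=b[np.isfinite(b[:,0])]; b=(b-p)@M; b=b[(b[:,2]>-.06)&(b[:,2]<.03)&(abs(b[:,1])<.03)]; print(b.min(0),b.max(0),len(b))
# fit cylinder in tool frame, axis free
from scipy.optimize import least_squares as ls
up=M.T@[0,0,1]
e1=np.cross(up,[0,1,0]);e1/=np.linalg.norm(e1);e2=np.cross(up,e1)
def f(x):
    a=up+x[2]*e1+x[3]*e2; a/=np.linalg.norm(a); v=b-(x[0]*e1+x[1]*e2); v=v-np.outer(v@a,a); return np.linalg.norm(v,axis=1)-.027
g=ls(f,[.0,0,0,0],loss='soft_l1',f_scale=.001); print(g.x,np.std(g.fun)); a=up+g.x[2]*e1+g.x[3]*e2; a/=np.linalg.norm(a); print('axis world',M@a,'point at tcp level', (p+M@(g.x[0]*e1+g.x[1]*e2)), 'tcp',p)
print('low end along axis', np.percentile(b@a,[.5,1,99]))
E
```

```text
tin [ 0.61430584 -0.06081439  0.03030012] [ 0.67044544 -0.0043911   0.07448107]
plate ((532.0210571289062, -239.5281982421875), (121.14362335205078, 142.11038208007812), 0.3970819413661957) 1596 0.01322824153854639 [ 0.59211195 -0.16823263  0.02196165]
[-0.01651989 -0.02496687 -0.05819745] [ 0.04453485  0.02789095 -0.01385998] 14619
[ 0.07063952  0.00679544 -0.03920804 -2.40138858] 0.0057857424843969435
axis world [0.84231037 0.37784067 0.3843822 ] point at tcp level [0.4403634  0.08677961 0.14198856] tcp [0.47647736 0.02569031 0.14198856]
low end along axis [-0.02822383 -0.02652542  0.03037088]
```

```bash
cat > fit.py <<'E'
from h import *
from scipy.optimize import least_squares as ls
def heldfit(i,d,K,k,T,p,M,box=(170,320,198,318)):
    P=cloud(d,K,k,T); v0,v1,u0,u1=box
    b=P[v0:v1,u0:u1].reshape(-1,3); c=i[v0:v1,u0:u1].reshape(-1,3).astype(int)
    b=(b-p)@M; s=np.isfinite(b[:,0])&(c.max(1)>95)&(abs(b[:,1])<.024)&(abs(b[:,2])<.06); b=b[s]
    up=M.T@[0,0,1]; e1=np.cross([0,1,0],up);e1/=np.linalg.norm(e1);e2=np.cross(up,e1)   # e1 ~ approach dir
    h=b@up; b=b[(h>np.percentile(h,1)+.006)&(h<np.percentile(h,1)+.045)]
    def f(x):
        a=up+x[2]*e1+x[3]*e2; a/=np.linalg.norm(a); v=b-(x[0]*e1+x[1]*e2); v=v-np.outer(v@a,a); return np.linalg.norm(v,axis=1)-.027
    g=ls(f,[-.02,0,0,0],loss='soft_l1',f_scale=.001,bounds=([-.06,-.03,-.3,-.3],[.06,.03,.3,.3])); a=up+g.x[2]*e1+g.x[3]*e2; a/=np.linalg.norm(a)
    print('fit',g.x.round(4),'std',np.std(g.fun).round(5),len(b),'axis world',(M@a).round(4),'bottom h', np.percentile(h,1).round(4))
    lo=np.percentile(h,1); pt=p+M@(g.x[0]*e1+g.x[1]*e2+lo*a); print('underside approx world',pt.round(4)); return pt,M@a
E
python3 - <<'E'
from fit import *
z=np.load('w4.npz'); i,d,K,k,T=[z[x] for x in 'idKkT']; p,M=cur()
heldfit(i,d,K,k,T,p,M)
turn(ori(-65,60))
E
```

```text
fit [-0.0232  0.0009 -0.0162  0.0311] std 0.00057 9660 axis world [0.0213 0.0279 0.9994] bottom h -0.0249
underside approx world [0.467  0.0464 0.1171]
turn [-0.8   0.75  1.6 ] deg 1.9 rows 1.0
```

```bash
python3 -m creep '[0.4,0,0,0,-0.8,0.75,1.6, 0.4,-0.0039,-0.0031,0.0358,0,0,0, 0.4,-0.0039,-0.0031,0.0358,0,0,0, 0.4,-0.0039,-0.0031,0.0358,0,0,0, 0.4,-0.0039,-0.0031,0.0358,0,0,0, 0.4,-0.0039,-0.0031,0.0358,0,0,0, 0.4,0,0,0,0,0,0, 0.4,0,0,0,0,0,0]'
python3 - <<'E'
from fit import *
st(); p,M=cur(); i,d,K,k,T=cam('wrist'); np.savez('w5.npz',i=i,d=d,K=K,k=k,T=T); cv2.imwrite('pics/w5.png',i[:,:,::-1])
pt,a=heldfit(i,d,K,k,T,p,M); turn(ori(-65,60))
P=cloud(d,K,k,T); c=i.reshape(-1,3).astype(int); Q=P.reshape(-1,3)
ok=np.isfinite(Q[:,0])&(abs(Q[:,0]-.535)<.09)&(abs(Q[:,1]+.245)<.11)
q=Q[ok&(c[:,0]>110)&(c[:,1]<70)&(abs(Q[:,2]-.014)<.006)]
r=cv2.minAreaRect((q[:,:2]*1000).astype(np.float32)); print('plate',r,len(q),np.median(q[:,2]),q.min(0),q.max(0))
s=Q[ok&(c.max(1)<60)&(abs(Q[:,2]-.019)<.008)&(np.hypot(Q[:,0]-.535,Q[:,1]+.222)<.06)]; print('dark',len(s),s.min(0),s.max(0)) if len(s) else 0
print((M.T@[0,0,1]).round(3), [ (M.T@v).round(3) for v in np.eye(3)])
E
```

```text
t: 6.97
ee_pos: [0.5312, -0.1327, 0.0691]
orientation: [0.467, 0.729, -0.27, 0.421]
ft_force: [-0.5, 0.5, -2.9]
opening: 0.624
gripper_force: 49.1
{'t': 6.967, 'qpos': [-0.639, 0.689, 0.362, 2.3, 1.486, 0.821, -1.338], 'ee_pos': [0.531, -0.133, 0.069], 'ft_force': [-0.533, 0.473, -2.932], 'opening': 0.624, 'gripper_force': 49.076}
z [ 0.361 -0.787 -0.5  ] y [ 0.909  0.418 -0.002]
fit [-0.023   0.0009 -0.0041  0.0043] std 0.00056 8823 axis world [0.0022 0.0056 1.    ] bottom h -0.0242
underside approx world [ 0.5223 -0.1115  0.0449]
turn [-0.12 -0.04 -0.06] deg 0.1 rows 1.0
plate ((533.42578125, -239.18112182617188), (121.6477279663086, 141.5445556640625), 1.1130744218826294) 3165 0.013312846497467279 [ 0.4713333  -0.31043807  0.00800135] [ 0.59296121 -0.16810731  0.01999279]
dark 404 [ 0.50164053 -0.25035277  0.01322043] [ 0.52622892 -0.19983106  0.02371451]
[-0.866 -0.002 -0.5  ] [array([-0.21 ,  0.909,  0.361]), array([ 0.453,  0.418, -0.787]), array([-0.866, -0.002, -0.5  ])]
```

View pics/w5.png

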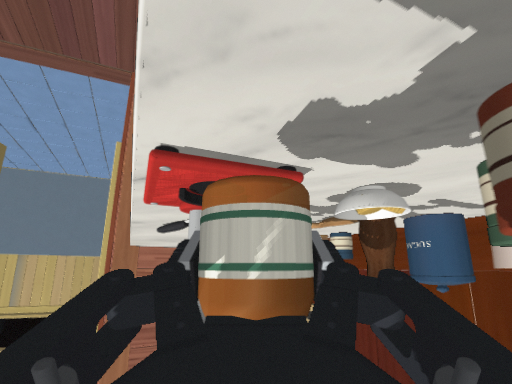

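Bottle upright in the grip, with the plate at (225,175) and the horseshoe at (195,192) behind it. The seat estimate is (0.534, −0.222). Now into the front of the seat.

```bash
python3 -m creep '[0.4,-0.0032,-0.0044,0.0145,0,0,0, 0.4,-0.0032,-0.0044,0.0145,0,0,0, 0.4,-0.0032,-0.0044,0.0145,0,0,0, 0.4,-0.0032,-0.0044,0.0145,0,0,0, 0.4,-0.0032,-0.0044,0.0145,0,0,0, 0.4,-0.0032,-0.0044,0.0145,0,0,0, 0.4,0,0,0,0,0,0, 0.4,0,0,0,0,0,0]'
python3 - <<'E'
from fit import *
st(); p,M=cur(); i,d,K,k,T=cam('wrist'); np.savez('w6.npz',i=i,d=d,K=K,k=k,T=T); cv2.imwrite('pics/w6.png',i[:,:,::-1])
pt,a=heldfit(i,d,K,k,T,p,M); turn(ori(-65,60)); print([ (M.T@v).round(3) for v in np.eye(3)])
P=cloud(d,K,k,T);Q=P.reshape(-1,3);c=i.reshape(-1,3).astype(int)
q=Q[np.isfinite(Q[:,0])&(c[:,0]>110)&(c[:,1]<70)&(abs(Q[:,2]-.014)<.004)&(abs(Q[:,0]-.535)<.09)&(abs(Q[:,1]+.245)<.11)];print(q.min(0),q.max(0),np.median(q[:,2]))
E
```

```text
t: 7.68
ee_pos: [0.5446, -0.2173, 0.0424]
orientation: [0.466, 0.73, -0.268, 0.421]
ft_force: [-0.4, 0.3, -2.5]
opening: 0.621
gripper_force: 49.3
{'t': 7.683, 'qpos': [-0.479, 0.766, 0.41, 2.3, 1.775, 0.746, -1.509], 'ee_pos': [0.545, -0.217, 0.042], 'ft_force': [-0.424, 0.3, -2.479], 'opening': 0.621, 'gripper_force': 49.278}
z [ 0.366 -0.784 -0.501] y [0.907 0.422 0.001]
fit [-0.0231  0.0009 -0.0168 -0.0034] std 0.00054 8555 axis world [-0.0102  0.0138  0.9999] bottom h -0.0291
underside approx world [ 0.5359 -0.1964  0.0134]
turn [ 0.08 -0.1  -0.07] deg 0.1 rows 1.0
[array([-0.21 ,  0.907,  0.366]), array([ 0.455,  0.422, -0.784]), array([-0.865,  0.001, -0.501])]
[ 0.4714531  -0.31159883  0.01000183] [ 0.59328702 -0.1681175   0.01796102] 0.01340916514054636
```

View pics/w6.png

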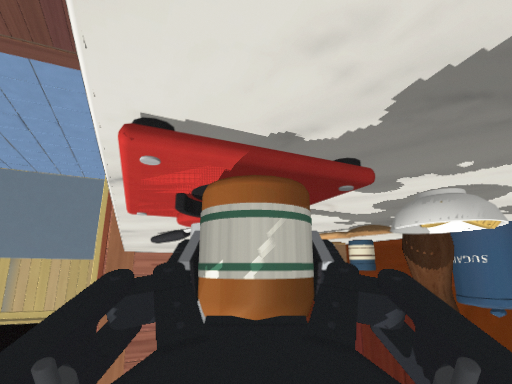

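```bash
python3 -m creep '[0.4,-0.0009,-0.0017,0.002,0,0,0, 0.4,-0.0009,-0.0017,0.002,0,0,0, 0.4,-0.0009,-0.0017,0.002,0,0,0, 0.4,-0.0009,-0.0017,0.002,0,0,0, 0.4,-0.0009,-0.0017,0.002,0,0,0, 0.4,-0.0009,-0.0017,0.002,0,0,0, 0.4,0,0,0,0,0,0, 0.4,0,0,0,0,0,0]'
python3 - <<'E'
from fit import *
p,M=cur(); i,d,K,k,T=cam('wrist'); np.savez('w7.npz',i=i,d=d,K=K,k=k,T=T); cv2.imwrite('pics/w7.png',cv2.resize(i[120:260,110:390,::-1],(800,400),interpolation=cv2.INTER_CUBIC))
heldfit(i,d,K,k,T,p,M)
P=cloud(d,K,k,T);Q=P.reshape(-1,3);c=i.reshape(-1,3).astype(int)
q=Q[np.isfinite(Q[:,0])&(c[:,0]>110)&(c[:,1]<70)&(abs(Q[:,2]-.014)<.004)&(abs(Q[:,0]-.535)<.09)&(abs(Q[:,1]+.245)<.11)];print(q.min(0),q.max(0),np.median(q[:,2]))
s=Q[np.isfinite(Q[:,0])&(c.max(1)<50)&(abs(Q[:,2]-.020)<.006)&(np.hypot(Q[:,0]-.533,Q[:,1]+.222)<.06)]; print('dark',len(s),s.min(0),s.max(0)) if len(s) else 0
E
```

```text
t: 8.4
ee_pos: [0.5405, -0.2348, 0.0411]
orientation: [0.466, 0.73, -0.269, 0.422]
ft_force: [-0.6, 0.5, -2.4]
opening: 0.625
gripper_force: 49.3
fit [-0.0231  0.0009 -0.015  -0.0026] std 0.00054 8928 axis world [-0.0087  0.0125  0.9999] bottom h -0.0277
underside approx world [ 0.5319 -0.2139  0.0134]
[ 0.47122338 -0.3119982   0.01000024] [ 0.59283995 -0.16832832  0.01798371] 0.013410759495402422
dark 256 [ 0.50080002 -0.24123901  0.01405012] [ 0.50965754 -0.22797997  0.02379472]
```

View pics/w7.png

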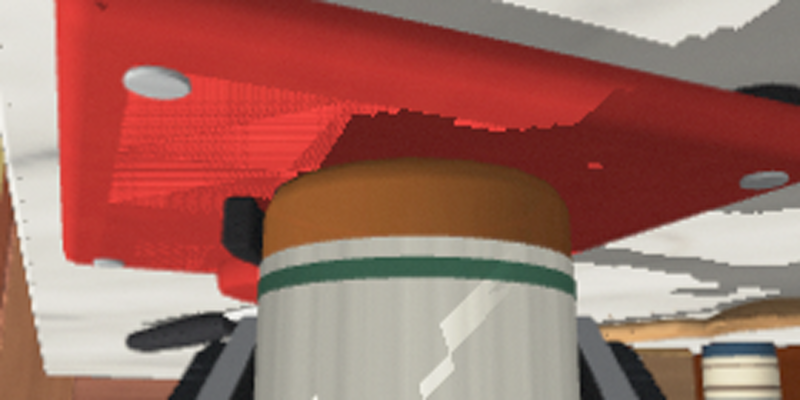

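The crop shows the bottle (420,200) with the left horseshoe leg at (240,230) beside and behind it, so it is lined up. I push on in 1 mm rows and feel for contact.

```bash
cat > q.py <<'E'
from fit import *
p,M=cur(); i,d,K,k,T=cam('wrist'); heldfit(i,d,K,k,T,p,M); s=bot.get_state(); print(s['t'],np.round(s['ft_force'],2),s['ee_pos']); turn(ori(-65,60))
E
python3 -m creep '[0.4,-0.00046,-0.00042,0.00078,0,0,0, 0.4,-0.00046,-0.00042,0.00078,0,0,0, 0.4,-0.00046,-0.00042,0.00078,0,0,0, 0.4,-0.00046,-0.00042,0.00078,0,0,0, 0.4,-0.00046,-0.00042,0.00078,0,0,0, 0.4,-0.00046,-0.00042,0.00078,0,0,0, 0.4,0,0,0,0,0,0, 0.4,0,0,0,0,0,0]'; python3 q.py
python3 -m creep '[0.4,-0.00046,-0.00042,0.00078,0,0,0, 0.4,-0.00046,-0.00042,0.00078,0,0,0, 0.4,0,0,0,0,0,0, 0.4,0,0,0,0,0,0, 0.4,0,0,0,0,0,0, 0.4,0,0,0,0,0,0, 0.4,0,0,0,0,0,0, 0.4,0,0,0,0,0,0]'; python3 q.py
```

```text
t: 9.12
ee_pos: [0.5407, -0.2406, 0.0412]
orientation: [0.466, 0.73, -0.269, 0.422]
ft_force: [-0.9, -0.4, -2.8]
opening: 0.618
gripper_force: 49.3
fit [-0.0231  0.0009 -0.0139 -0.0027] std 0.00055 9447 axis world [-0.0083  0.0115  0.9999] bottom h -0.0277
underside approx world [ 0.532  -0.2196  0.0135]
9.1667 [-0.52  0.66 -1.92] [ 0.54071715 -0.24048587  0.04116165]
turn [-0.06 -0.01 -0.11] deg 0.1 rows 1.0
t: 9.83
ee_pos: [0.5407, -0.2424, 0.0412]
orientation: [0.466, 0.73, -0.269, 0.422]
ft_force: [0.4, -0.1, -2.2]
opening: 0.622
gripper_force: 49.3
fit [-0.0231  0.0009 -0.015  -0.0004] std 0.00055 9489 axis world [-0.0067  0.0134  0.9999] bottom h -0.0277
underside approx world [ 0.532  -0.2215  0.0135]
9.8833 [ 0.07 -0.16 -2.28] [ 0.54079555 -0.24243988  0.04119097]
turn [-0.06 -0.01 -0.11] deg 0.1 rows 1.0
```

```bash
for j in 1; do python3 -m creep '[0.4,-0.00046,-0.00042,0.00078,0,0,0, 0.4,0,0,0,0,0,0, 0.4,0,0,0,0,0,0, 0.4,0,0,0,0,0,0, 0.4,0,0,0,0,0,0, 0.4,0,0,0,0,0,0, 0.4,0,0,0,0,0,0, 0.4,0,0,0,0,0,0]'; done; python3 -m creep '[0.4,-0.00046,-0.00042,0.00078,0,0,0, 0.4,0,0,0,0,0,0, 0.4,0,0,0,0,0,0, 0.4,0,0,0,0,0,0, 0.4,0,0,0,0,0,0, 0.4,0,0,0,0,0,0, 0.4,0,0,0,0,0,0, 0.4,0,0,0,0,0,0]'; python3 q.py
```

```text
t: 10.55
ee_pos: [0.541, -0.2432, 0.0411]
orientation: [0.466, 0.73, -0.268, 0.422]
ft_force: [1.8, 1.5, -3.5]
opening: 0.619
gripper_force: 49.3
t: 11.22
ee_pos: [0.5413, -0.244, 0.0411]
orientation: [0.466, 0.73, -0.268, 0.422]
ft_force: [3.2, 3.2, -3.4]
opening: 0.62
gripper_force: 49.4
fit [-0.0232  0.0009 -0.0102 -0.0031] std 0.00055 9573 axis world [-0.0071  0.008   0.9999] bottom h -0.0276
underside approx world [ 0.5326 -0.2228  0.0135]
11.2667 [ 4.53  3.82 -3.27] [ 0.54133863 -0.24397639  0.04112694]
turn [ 0.01 -0.03 -0.11] deg 0.1 rows 1.0
```

```bash
python3 -m creep '[0.4,-0.0002,0.0009,0.0004,0,0,0, 0.4,0.0004,0,0.0003,0,0,0, 0.4,0.0004,0,0.0003,0,0,0, 0.4,0,0,0,0,0,0, 0.4,0,0,0,0,0,0, 0.4,0,0,0,0,0,0, 0.4,0,0,0,0,0,0, 0.4,0,0,0,0,0,0]';  python3 -m creep '[0.4,0.0004,0,0.0003,0,0,0, 0.4,0.0004,0,0.0003,0,0,0, 0.4,0,0,0,0,0,0, 0.4,0,0,0,0,0,0, 0.4,0,0,0,0,0,0, 0.4,0,0,0,0,0,0, 0.4,0,0,0,0,0,0, 0.4,0,0,0,0,0,0]'; python3 q.py
```

```text
t: 11.93
ee_pos: [0.5419, -0.2445, 0.0404]
orientation: [0.466, 0.73, -0.269, 0.422]
ft_force: [2.4, 4.5, -0.3]
opening: 0.62
gripper_force: 49.6
t: 12.6
ee_pos: [0.542, -0.2446, 0.0395]
orientation: [0.466, 0.73, -0.269, 0.422]
ft_force: [0.9, 4.6, 0.7]
opening: 0.621
gripper_force: 49.6
fit [-0.0231  0.0009 -0.0046 -0.0018] std 0.00056 9642 axis world [-0.0036  0.0034  1.    ] bottom h -0.0261
underside approx world [ 0.5332 -0.2233  0.0135]
12.65 [1.99 4.77 0.19] [ 0.54203669 -0.2445816   0.0395171 ]
turn [-0.03  0.04 -0.09] deg 0.1 rows 1.0
```

```bash
python3 -m creep '[0.5,0,0,0,0,0,0, 0.65,0,0,0,0,0,0, 0.7,0,0,0,0,0,0, 0.78,0,0,0,0,0,0, 0.78,0,0,0,0,0,0, 0.82,0,0,0,0,0,0, 0.82,0,0,0,0,0,0, 0.82,0,0,0,0,0,0]'
python3 - <<'E'
from fit import *
st(); p,M=cur(); i,d,K,k,T=cam('wrist'); heldfit(i,d,K,k,T,p,M)
E
```

```text
t: 13.32
ee_pos: [0.5416, -0.245, 0.0393]
orientation: [0.466, 0.73, -0.269, 0.422]
ft_force: [0.0, 0.2, -0.0]
opening: 0.815
gripper_force: 0.0
{'t': 13.317, 'qpos': [-0.425, 0.777, 0.419, 2.307, 1.865, 0.741, -1.559], 'ee_pos': [0.542, -0.245, 0.039], 'ft_force': [0.003, 0.209, -0.008], 'opening': 0.815, 'gripper_force': 0.0}
z [ 0.364 -0.786 -0.5  ] y [0.907 0.42  0.001]
fit [-0.0236  0.0014 -0.0072 -0.001 ] std 0.00056 9669 axis world [-0.004   0.0061  1.    ] bottom h -0.0258
underside approx world [ 0.533  -0.2231  0.0135]
```

```bash
python3 -m creep '[0.82,0,0,-0.015,0,0,0, 0.82,0,0,-0.035,0,0,0, 0.82,0,0,-0.035,0,0,0, 0.82,0,0,-0.035,0,0,0, 0.82,0,0,-0.03,0,0,0, 0.82,-0.0130,0.0037,-0.0374,0,0,0, 0,-0.0130,0.0037,-0.0374,0,0,0, 0,-0.0130,0.0037,-0.0374,0,0,0]'
python3 -m creep '[0,-0.0130,0.0037,-0.0374,0,7.1,0, 0,0,0,0,0,7.1,0, 0,0,0,0,0,7.1,0, 0,0,0,0,0,7.1,0, 0,0,0,0,0,7.1,0, 0,0,0,0,0,7.1,0, 0,0,0,0,0,7.1,0, 0,0,0,0,0,7.1,0]'
python3 - <<'E'
from h import *
st(); turn(ori(-90,.01))
for n in('scene','wrist'):
    i,d,K,k,T=cam(n); np.savez(n+'8.npz',i=i,d=d,K=K,k=k,T=T)
    Q=cloud(d,K,k,T).reshape(-1,3);c=i.reshape(-1,3).astype(int)
    b=np.isfinite(Q[:,0])&(abs(Q[:,0]-.533)<.07)&(abs(Q[:,1]+.162)<.03)&(Q[:,2]>.31)&(Q[:,2]<.38)&(c.max(1)<70)
    g=Q[b]; 
    if len(g): print(n,'bar',len(g),g.min(0),g.max(0),np.percentile(g[:,2],97))
    g=Q[np.isfinite(Q[:,0])&(np.hypot(Q[:,0]-.533,Q[:,1]+.222)<.02)&(Q[:,2]>.08)&(Q[:,2]<.125)]
    if len(g): print('crown',len(g),g.mean(0),g.min(0),g.max(0))
E
```

```text
t: 14.03
ee_pos: [0.4631, -0.0509, 0.2052]
orientation: [0.466, 0.73, -0.269, 0.421]
ft_force: [2.1, 0.2, 0.1]
opening: 0.549
gripper_force: 0.0
t: 14.7
ee_pos: [0.4567, -0.0274, 0.2341]
orientation: [0.538, 0.842, -0.016, 0.028]
ft_force: [0.7, 0.2, -1.1]
opening: -0.001
gripper_force: 0.0
{'t': 14.7, 'qpos': [-0.524, 0.084, 0.486, 2.065, 0.024, 0.974, 0.381], 'ee_pos': [0.457, -0.027, 0.234], 'ft_force': [0.724, 0.159, -1.105], 'opening': -0.001, 'gripper_force': 0.0}
z [ 0.03  -0.058 -0.998] y [0.907 0.421 0.003]
turn [ 1.    3.65 24.87] deg 25.2 rows 4.0
scene bar 260 [ 0.48057605 -0.17484095  0.33112668] [ 0.58401697 -0.15150762  0.35777426] 0.3552992779560167
crown 105 [ 0.52918024 -0.22423661  0.09710463] [ 0.51428167 -0.23780788  0.08002039] [ 0.54544165 -0.20578184  0.10933869]
crown 53 [ 0.53864931 -0.21046789  0.08414936] [ 0.53313414 -0.21673278  0.08007533] [ 0.54680527 -0.20560254  0.09169545]
```

```bash
python3 -m creep '[0,0,0,-0.03,0.2,0.7,5, 0,0,0,-0.035,0.2,0.7,5, 0,0,0,-0.035,0.2,0.7,5, 0,0,0,-0.035,0.2,0.7,5, 0,0,0,-0.035,0.2,0.7,5, 0,0,0,0,0,0,0, 0,0,0,0,0,0,0, 0,0,0,0,0,0,0]'
python3 - <<'E'
from h import *
from scipy.optimize import least_squares as ls
for f in ('scene0','scene8'):
    z=np.load(f+'.npz'); i,d,K,k,T=[z[x] for x in 'idKkT']
    Q=cloud(d,K,k,T).reshape(-1,3);c=i.reshape(-1,3).astype(int)
    g=Q[np.isfinite(Q[:,0])&(abs(Q[:,0]-.532)<.042)&(abs(Q[:,1]+.162)<.03)&(Q[:,2]>.31)&(Q[:,2]<.38)&(c.max(1)<70)]
    r=ls(lambda x:np.hypot(g[:,1]-x[0]-x[2]*(g[:,0]-.532),g[:,2]-x[1])-.012,[-.162,.344,0],loss='soft_l1',f_scale=.001); print('bar y,z,slope',r.x,np.std(r.fun),len(g))
    b=Q[np.isfinite(Q[:,0])&(np.hypot(Q[:,0]-.533,Q[:,1]+.222)<.03)&(Q[:,2]>.13)&(Q[:,2]<.2)]; print(np.percentile(b[:,2],[0,1,3,10]))
st(); turn(ori(-90,.01)); shift([.533,-.165,.385],ori(-90,.01))
E
```

```text
t: 15.47
ee_pos: [0.4532, -0.0196, 0.4016]
orientation: [0.708, 0.707, -0.005, 0.003]
ft_force: [-0.7, 0.4, -0.2]
opening: 0.001
gripper_force: 0.0
bar y,z,slope [-0.16125371  0.34141792  0.01579325] 0.0015962557041571835 193
[0.16527497 0.16938423 0.16956688 0.17234379]
bar y,z,slope [-0.16127067  0.34150911  0.02197957] 0.0014661085689483694 193
[0.16760146 0.16861639 0.16941966 0.17298956]
{'t': 15.467, 'qpos': [-0.556, -0.041, 0.486, 1.787, 0.031, 1.394, -0.078], 'ee_pos': [0.453, -0.02, 0.402], 'ft_force': [-0.679, 0.428, -0.198], 'opening': 0.001, 'gripper_force': 0.0}
z [-0.002 -0.012 -1.   ] y [ 1.    -0.002 -0.002]
turn [-0.13  0.67 -0.1 ] deg 0.7 rows 1.0
shift mm [-145.4   79.8   16.6]
```

Bar centre is at y −0.161, z 0.3415 and the bell rim is at about 0.168, so the head is about 8 mm high. I expect home near lever angle 0.96. Now I move over the bar and press along the arc.

```bash
python3 -m creep '[0,-0.0291,0.016,0.0033,0,0.6,0, 0,-0.0291,0.016,0.0033,0,0,0, 0,-0.0291,0.016,0.0033,0,0,0, 0,-0.0291,0.016,0.0033,0,0,0, 0,-0.0291,0.016,0.0033,0,0,0, 0,0,0,0,0,0,0, 0,0,0,0,0,0,0, 0,0,0,0,0,0,0]'
python3 -c "
from h import *
st(); turn(ori(-90,.01)); shift([.533,-.161,.355])"
```

```text
t: 16.13
ee_pos: [0.533, -0.1648, 0.3847]
orientation: [0.708, 0.706, -0.001, -0.002]
ft_force: [0.3, 0.6, -0.1]
opening: 0.002
gripper_force: 0.0
{'t': 16.133, 'qpos': [-0.33, 0.196, 0.673, 1.617, -0.124, 1.376, 0.355], 'ee_pos': [0.533, -0.165, 0.385], 'ft_force': [0.349, 0.558, -0.092], 'opening': 0.002, 'gripper_force': 0.0}
z [-0.004  0.001 -1.   ] y [ 1.    -0.002 -0.004]
turn [-0.23 -0.05 -0.14] deg 0.3 rows 1.0
shift mm [ 3.8  0.1 29.7]
```

```bash
python3 -m creep '[0,0.004,0,0.027,0,0,0, 0,0,0,0.006,0,0,0, 0,0.0055,0,0.008,0,0,0, 0,0.0085,0,0.0148,0,0,0, 0,0.0062,0,0.0147,0,0,0, 0,0.0046,0,0.0153,0,0,0, 0,0,0,0,0,0,0, 0,0,0,0,0,0,0]'
python3 - <<'E'
from h import *
st(); i,d,K,k,T=cam('scene')
Q=cloud(d,K,k,T).reshape(-1,3);c=i.reshape(-1,3).astype(int)
g=Q[np.isfinite(Q[:,0])&(abs(Q[:,0]-.532)<.055)&(abs(Q[:,1]+.14)<.04)&(Q[:,2]>.25)&(Q[:,2]<.31)&(c.max(1)<70)&(abs(Q[:,0]-.533)>.02)]; print(g.mean(0),g.max(0),len(g))
E
```

```text
t: 16.8
ee_pos: [0.5335, -0.136, 0.3009]
orientation: [0.708, 0.707, -0.0, -0.001]
ft_force: [-1.3, 1.5, 2.3]
opening: -0.0
gripper_force: 0.9
{'t': 16.8, 'qpos': [-0.358, 0.231, 0.647, 1.768, -0.149, 1.194, 0.33], 'ee_pos': [0.533, -0.136, 0.301], 'ft_force': [-1.257, 1.471, 2.263], 'opening': -0.0, 'gripper_force': 0.926}
z [-0.001  0.001 -1.   ] y [ 1.    -0.001 -0.001]
[ 0.52040389 -0.13934194  0.2957579 ] [ 0.58437761 -0.12404268  0.30598983] 156
```

```bash
python3 -m creep '[0,0.002,0,0.01,0,0,0, 0,0.0025,0,0.011,0,0,0, 0,0.0015,0,0.011,0,0,0, 0,0.0005,0,0.011,0,0,0, 0,0,0,0.009,0,0,0, 0,0,0,0,0,0,0, 0,0,0,0,0,0,0, 0,0,0,0,0,0,0]'
python3 -m creep '[0,0,0,0.002,0,0,0, 0,-0.0002,0,0.002,0,0,0, 0,-0.0002,0,0.002,0,0,0, 0,-0.0003,0,0.002,0,0,0, 0,-0.0003,0,0.002,0,0,0, 0,0,0,0.002,0,0,0, 0,0,0,0,0,0,0, 0,0,0,0,0,0,0]'
```

```text
t: 17.52
ee_pos: [0.5331, -0.1311, 0.2486]
orientation: [0.708, 0.706, -0.001, -0.001]
ft_force: [-1.6, 0.6, 2.4]
opening: -0.001
gripper_force: 1.1
t: 18.18
ee_pos: [0.5337, -0.1316, 0.2366]
orientation: [0.708, 0.706, 0.0, -0.0]
ft_force: [-0.8, 0.5, 2.9]
opening: 0.004
gripper_force: 1.2
```

```bash
python3 -m creep '[0,-0.0002,0,0.0015,0,0,0, 0,-0.0002,0,0.0015,0,0,0, 0,-0.0002,0,0.0015,0,0,0, 0,-0.0002,0,0.0015,0,0,0, 0,-0.0002,0,0.001,0,0,0, 0,0,0,0,0,0,0, 0,0,0,0,0,0,0, 0,0,0,0,0,0,0]'
python3 -m creep '[0,-0.0002,0,0.001,0,0,0, 0,-0.0002,0,0.001,0,0,0, 0,-0.0002,0,0.001,0,0,0, 0,-0.0002,0,0.001,0,0,0, 0,0,0,0,0,0,0, 0,0,0,0,0,0,0, 0,0,0,0,0,0,0, 0,0,0,0,0,0,0]'
```

```text
t: 18.85
ee_pos: [0.5339, -0.1325, 0.2298]
orientation: [0.708, 0.706, 0.0, -0.0]
ft_force: [-0.7, 1.7, 2.8]
opening: 0.002
gripper_force: 1.3
t: 19.52
ee_pos: [0.534, -0.1334, 0.2258]
orientation: [0.708, 0.706, 0.0, -0.0]
ft_force: [0.8, 1.3, 2.6]
opening: -0.001
gripper_force: 1.3
```

```bash
python3 -m creep '[0,-0.0003,0,0.001,0,0,0, 0,-0.0002,0,0.001,0,0,0, 0,-0.0002,0,0.001,0,0,0, 0,-0.0002,0,0.001,0,0,0, 0,0,0,0,0,0,0, 0,0,0,0,0,0,0, 0,0,0,0,0,0,0, 0,0,0,0,0,0,0]'
python3 -m creep '[0,-0.0003,0,0.001,0,0,0, 0,-0.0002,0,0.001,0,0,0, 0,-0.0002,0,0.001,0,0,0, 0,0,0,0,0,0,0, 0,0,0,0,0,0,0, 0,0,0,0,0,0,0, 0,0,0,0,0,0,0, 0,0,0,0,0,0,0]'
```

```text
t: 20.18
ee_pos: [0.5338, -0.1344, 0.2218]
orientation: [0.708, 0.706, 0.0, -0.0]
ft_force: [0.8, 2.4, 2.8]
opening: 0.002
gripper_force: 1.3
t: 20.85
ee_pos: [0.5337, -0.135, 0.2188]
orientation: [0.708, 0.706, 0.0, -0.0]
ft_force: [0.8, 1.7, 1.9]
opening: 0.0
gripper_force: 1.3
```

```bash
python3 -m creep '[0,-0.0003,0,0.001,0,0,0, 0,-0.0003,0,0.001,0,0,0, 0,-0.0002,0,0.0005,0,0,0, 0,0,0,0,0,0,0, 0,0,0,0,0,0,0, 0,0,0,0,0,0,0, 0,0,0,0,0,0,0, 0,0,0,0,0,0,0]'
python3 -m creep '[0,-0.0003,0,0.001,0,0,0, 0,-0.0003,0,0.001,0,0,0, 0,0,0,0,0,0,0, 0,0,0,0,0,0,0, 0,0,0,0,0,0,0, 0,0,0,0,0,0,0, 0,0,0,0,0,0,0, 0,0,0,0,0,0,0]'
```

```text
t: 21.52
ee_pos: [0.5337, -0.1357, 0.2162]
orientation: [0.708, 0.706, 0.0, -0.0]
ft_force: [-0.4, 2.7, 3.9]
opening: 0.003
gripper_force: 1.9
t: 22.18
ee_pos: [0.5337, -0.136, 0.2153]
orientation: [0.708, 0.706, 0.001, -0.001]
ft_force: [-2.4, 4.8, 11.0]
opening: 0.002
gripper_force: 5.5
```

```bash
python3 -m creep '[0,-0.0003,0,0.0005,0,0,0, 0,-0.0002,0,0.0005,0,0,0, 0,0,0,0.0005,0,0,0, 0,0,0,0,0,0,0, 0,0,0,0,0,0,0, 0,0,0,0,0,0,0, 0,0,0,0,0,0,0, 0,0,0,0,0,0,0]'
python3 -m creep '[0,-0.0003,0,0.0005,0,0,0, 0,-0.0002,0,0.0005,0,0,0, 0,-0.0002,0,0.0005,0,0,0, 0,0,0,0,0,0,0, 0,0,0,0,0,0,0, 0,0,0,0,0,0,0, 0,0,0,0,0,0,0, 0,0,0,0,0,0,0]'
```

```text
t: 22.85
ee_pos: [0.5338, -0.1362, 0.214]
orientation: [0.708, 0.706, 0.001, -0.001]
ft_force: [-2.6, 4.9, 12.4]
opening: 0.003
gripper_force: 6.2
t: 23.52
ee_pos: [0.5338, -0.1365, 0.2125]
orientation: [0.708, 0.706, 0.001, -0.001]
ft_force: [-2.4, 5.7, 11.8]
opening: 0.0
gripper_force: 6.2
```

```bash
python3 -m creep '[0,-0.0003,0,0.0005,0,0,0, 0,-0.0002,0,0.0005,0,0,0, 0,-0.0002,0,0.0005,0,0,0, 0,0,0,0.0005,0,0,0, 0,0,0,0,0,0,0, 0,0,0,0,0,0,0, 0,0,0,0,0,0,0, 0,0,0,0,0,0,0]'
python3 -m creep '[0,-0.0003,0,0.0005,0,0,0, 0,-0.0003,0,0.0005,0,0,0, 0,0,0,0.0005,0,0,0, 0,0,0,0,0,0,0, 0,0,0,0,0,0,0, 0,0,0,0,0,0,0, 0,0,0,0,0,0,0, 0,0,0,0,0,0,0]'
```

```text
t: 24.18
ee_pos: [0.5338, -0.137, 0.2105]
orientation: [0.708, 0.706, 0.001, -0.001]
ft_force: [-3.2, 6.5, 11.0]
opening: -0.0
gripper_force: 6.2
t: 24.85
ee_pos: [0.5338, -0.1374, 0.2089]
orientation: [0.708, 0.706, 0.001, -0.001]
ft_force: [-2.9, 5.8, 11.5]
opening: -0.002
gripper_force: 6.2
```

```bash
python3 -m creep '[0,-0.0003,0,0.0004,0,0,0, 0,-0.0002,0,0.0004,0,0,0, 0,0,0,0.0002,0,0,0, 0,0,0,0,0,0,0, 0,0,0,0,0,0,0, 0,0,0,0,0,0,0, 0,0,0,0,0,0,0, 0,0,0,0,0,0,0]'
python3 -m creep '[0,-0.0003,0,0.0004,0,0,0, 0,-0.0002,0,0.0004,0,0,0, 0,0,0,0.0002,0,0,0, 0,0,0,0,0,0,0, 0,0,0,0,0,0,0, 0,0,0,0,0,0,0, 0,0,0,0,0,0,0, 0,0,0,0,0,0,0]'
```

```text
t: 25.52
ee_pos: [0.5338, -0.1376, 0.2079]
orientation: [0.708, 0.706, 0.001, -0.002]
ft_force: [-2.7, 5.6, 12.1]
opening: 0.0
gripper_force: 6.2
t: 26.18
ee_pos: [0.5338, -0.1379, 0.2068]
orientation: [0.708, 0.706, 0.001, -0.002]
ft_force: [-1.9, 6.6, 11.4]
opening: -0.001
gripper_force: 6.2
```

```bash
python3 -m creep '[0,-0.0003,0,0.0004,0,0,0, 0,-0.0002,0,0.0004,0,0,0, 0,0,0,0,0,0,0, 0,0,0,0,0,0,0, 0,0,0,0,0,0,0, 0,0,0,0,0,0,0, 0,0,0,0,0,0,0, 0,0,0,0,0,0,0]'
python3 -m creep '[0,-0.0003,0,0.0004,0,0,0, 0,-0.0002,0,0.0004,0,0,0, 0,0,0,0,0,0,0, 0,0,0,0,0,0,0, 0,0,0,0,0,0,0, 0,0,0,0,0,0,0, 0,0,0,0,0,0,0, 0,0,0,0,0,0,0]'
```

```text
t: 26.85
ee_pos: [0.5338, -0.1381, 0.206]
orientation: [0.708, 0.707, 0.001, -0.002]
ft_force: [-2.5, 6.9, 13.0]
opening: -0.002
gripper_force: 6.1
t: 27.52
ee_pos: [0.5338, -0.1383, 0.2053]
orientation: [0.708, 0.707, 0.002, -0.002]
ft_force: [-3.4, 8.0, 13.3]
opening: 0.003
gripper_force: 6.6
```

```bash
python3 -m creep '[0,-0.0003,0,0.0004,0,0,0, 0,-0.0002,0,0.0003,0,0,0, 0,0,0,0,0,0,0, 0,0,0,0,0,0,0, 0,0,0,0,0,0,0, 0,0,0,0,0,0,0, 0,0,0,0,0,0,0, 0,0,0,0,0,0,0]'
```

```text
t: 28.18
ee_pos: [0.5339, -0.1384, 0.2051]
orientation: [0.708, 0.707, 0.002, -0.002]
ft_force: [-4.5, 9.2, 16.9]
opening: 0.0
gripper_force: 8.4
```

```bash
python3 -m creep '[0,-0.0001,0,0.0003,0,0,0, 0,0,0,0,0,0,0, 0,0,0,0,0,0,0, 0,0,0,0,0,0,0, 0,0,0,0,0,0,0, 0,0,0,0,0,0,0, 0,0,0,0,0,0,0, 0,0,0,0,0,0,0]'
```

```text
t: 28.85
ee_pos: [0.5339, -0.1384, 0.205]
orientation: [0.708, 0.707, 0.002, -0.002]
ft_force: [-4.6, 9.7, 19.2]
opening: 0.001
gripper_force: 9.1
```

The stop is felt: the force went from 13 to 19 N with no travel. Now I let the lever spring up along its arc.

```bash
python3 -m creep '[0,0.002,0,-0.010,0,0,0, 0,0.0035,0,-0.016,0,0,0, 0,0.001,0,-0.016,0,0,0, 0,-0.001,0,-0.016,0,0,0, 0,-0.001,0,-0.016,0,0,0, 0,-0.003,0,-0.016,0,0,0, 0,-0.007,0,-0.016,0,0,0, 0,-0.009,0,-0.016,0,0,0]'
python3 -m creep '[0,-0.009,0,-0.016,0,0,0, 0,-0.007,0,-0.016,0,0,0, 0,0,0,-0.02,0,0,0, 0,0,0,-0.02,0,0,0, 0,0.03,-0.015,-0.01,0,0,0, 0,0.035,-0.015,0,0,0,0, 0,0.035,-0.015,0,0,0,0, 0,0,0,0,0,0,0]'
python3 - <<'E'
from h import *
from scipy.optimize import least_squares as ls
st(); i,d,K,k,T=cam('scene'); np.savez('scene9.npz',i=i,d=d,K=K,k=k,T=T)
Q=cloud(d,K,k,T).reshape(-1,3);c=i.reshape(-1,3).astype(int)
g=Q[np.isfinite(Q[:,0])&(abs(Q[:,0]-.532)<.042)&(abs(Q[:,1]+.162)<.03)&(Q[:,2]>.31)&(Q[:,2]<.38)&(c.max(1)<70)]
r=ls(lambda x:np.hypot(g[:,1]-x[0]-x[2]*(g[:,0]-.532),g[:,2]-x[1])-.012,[-.162,.344,0],loss='soft_l1',f_scale=.001); print('bar y,z',r.x,np.std(r.fun),len(g))
z=np.load('scene8.npz')['d']; 
for D in (z,d):
    Q=cloud(D,K,k,T).reshape(-1,3); g=Q[np.isfinite(Q[:,0])&(np.hypot(Q[:,0]-.533,Q[:,1]+.222)<.02)&(Q[:,2]>.085)&(Q[:,2]<.13)]; print('crown',len(g),np.percentile(g[:,2],[90,97,100]))
turn(ori(-90,60)); turn(ori(-65,60))
E
```

```text
t: 29.52
ee_pos: [0.5331, -0.1567, 0.3253]
orientation: [0.708, 0.706, -0.001, -0.0]
ft_force: [0.3, 0.2, 0.2]
opening: -0.001
gripper_force: 0.1
t: 30.18
ee_pos: [0.4871, -0.0658, 0.4065]
orientation: [0.705, 0.71, 0.0, -0.002]
ft_force: [0.6, 0.1, -0.8]
opening: -0.006
gripper_force: 0.0
{'t': 30.183, 'qpos': [-0.508, 0.037, 0.588, 1.711, -0.024, 1.403, 0.09], 'ee_pos': [0.487, -0.066, 0.406], 'ft_force': [0.577, 0.065, -0.826], 'opening': -0.006, 'gripper_force': 0.0}
z [-0.002  0.004 -1.   ] y [ 1.     0.007 -0.002]
bar y,z [-0.16146639  0.34171663  0.00975421] 0.0014841212795231125 189
crown 82 [0.1069888  0.10863923 0.10933869]
crown 78 [0.1012193  0.10387412 0.10580315]
turn [ 5.000e-02 -6.006e+01  2.200e-01] deg 60.1 rows 9.0
turn [-13.02 -59.1  -22.44] deg 64.5 rows 10.0
```

Lever up (bar back at z 0.3417) and crown 5 mm lower. Next I go back for the bottle.

```bash
python3 -m creep '[0,0.0078,-0.006,0.0344,0,0,0, 0,0.0078,-0.006,0.0344,0,0,0, 0.82,0.0078,-0.006,0.0344,0,0,0, 0.82,0.0078,-0.006,0.0344,0,0,0, 0.82,0.0078,-0.006,0.0344,0,0,-6.3, 0.82,0,0,0,0,0,-6.3, 0.82,0,0,0,0,0,-6.3, 0.82,0,0,0,0,0,-6.1]'
python3 -m creep '[0.82,0,0,0,0,-7.1,0, 0.82,0,0,0,0,-7.1,0, 0.82,0,0,0,0,-7.1,0, 0.82,0,0,0,0,-7.1,0, 0.82,0,0,0,0,-7.1,0, 0.82,0,0,0,0,-7.1,0, 0.82,0,0,0,0,-7.1,0, 0.82,0,0,0,0,-7.1,0]'
python3 -c "
from h import *
st(); turn(ori(-65,60)); shift([.487,-.127,.1145],ori(-65,60)); shift([.542,-.245,.0395],ori(-65,60),[.487,-.127,.1145])"
```

```text
t: 30.9
ee_pos: [0.4584, -0.0348, 0.2339]
orientation: [0.537, 0.843, -0.002, -0.001]
ft_force: [-0.3, 0.7, 0.7]
opening: 0.819
gripper_force: 0.0
t: 31.57
ee_pos: [0.4596, -0.0336, 0.2357]
orientation: [0.475, 0.742, -0.254, 0.398]
ft_force: [-0.0, -0.5, -0.9]
opening: 0.819
gripper_force: 0.0
{'t': 31.567, 'qpos': [-0.921, 0.225, 0.349, 2.293, 1.035, 1.135, -0.853], 'ee_pos': [0.46, -0.034, 0.236], 'ft_force': [-0.031, -0.508, -0.85], 'opening': 0.819, 'gripper_force': 0.0}
z [ 0.35  -0.756 -0.554] y [0.908 0.42  0.001]
turn [-0.13 -3.61 -0.14] deg 3.6 rows 1.0
shift mm [ 56.8 -14.6 144. ]
shift mm [-1.000e-01 -0.000e+00  1.502e+02]
```

```bash
python3 -m creep '[0.82,0,0,0,0,-3.6,0, 0.82,0.0114,-0.0029,0.0288,0,0,0, 0.82,0.0114,-0.0029,0.0288,0,0,0, 0.82,0.0114,-0.0029,0.0288,0,0,0, 0.82,0.0114,-0.0029,0.0288,0,0,0, 0.82,0.0114,-0.0029,0.0288,0,0,0, 0.82,0,0,0,0,0,0, 0.82,0,0,0,0,0,0]'
python3 - <<'E'
from h import *
from scipy.optimize import least_squares as ls
st(); i,d,K,k,T=cam('wrist'); np.savez('w10.npz',i=i,d=d,K=K,k=k,T=T)
Q=cloud(d,K,k,T).reshape(-1,3);c=i.reshape(-1,3).astype(int)
b=Q[np.isfinite(Q[:,0])&(Q[:,2]>.026)&(Q[:,2]<.06)&(c.max(1)>95)&(np.hypot(Q[:,0]-.533,Q[:,1]+.222)<.045)]
r=ls(lambda x:np.hypot(b[:,0]-x[0],b[:,1]-x[1])-.027,[.533,-.222],loss='soft_l1',f_scale=.001); print('bottle',r.x,np.std(r.fun),len(b))
turn(ori(-65,60)); M=ori(-65,60); e=np.array([M[0,2],M[1,2],0]); e/=np.linalg.norm(e)
t=np.r_[r.x,.0395]+.0235*e; print(t); shift(t,M)
E
```

```text
t: 32.23
ee_pos: [0.4846, -0.1282, 0.1125]
orientation: [0.467, 0.73, -0.272, 0.418]
ft_force: [0.2, -0.1, 0.8]
opening: 0.823
gripper_force: 0.0
{'t': 32.233, 'qpos': [-0.744, 0.562, 0.425, 2.394, 1.417, 0.834, -1.269], 'ee_pos': [0.485, -0.128, 0.113], 'ft_force': [0.196, -0.146, 0.774], 'opening': 0.823, 'gripper_force': 0.0}
z [ 0.357 -0.787 -0.503] y [ 0.909  0.416 -0.006]
bottle [ 0.53284641 -0.22288829] 0.000562726908234196 1774
turn [-0.36 -0.28  0.01] deg 0.5 rows 1.0
[ 0.54277794 -0.24418652  0.0395    ]
shift mm [ -1.5   2.4 149.9]
```

```bash
python3 -m creep '[0.82,-0.001,0.002,0.022,-0.3,-0.3,0, 0.82,0,0,0.027,0,0,0, 0.82,0,0,0.027,0,0,0, 0.82,0,0,0.027,0,0,0, 0.82,0,0,0.027,0,0,0, 0.82,0,0,0.02,0,0,0, 0.82,0,0,0,0,0,0, 0.82,0,0,0,0,0,0]'
python3 -m creep '[0.4,0,0,0,0,0,0, 0.4,0,0,0,0,0,0, 0.4,0,0,0,0,0,0, 0.4,0,0,0,0,0,0, 0.4,0,0,0,0,0,0, 0.4,0,0,0,0,0,0, 0.4,0,0,0,0,0,0, 0.4,0,0,0,0,0,0]' 45
python3 q.py
```

```text
t: 32.95
ee_pos: [0.5432, -0.243, 0.0396]
orientation: [0.466, 0.73, -0.267, 0.422]
ft_force: [-0.1, -0.0, -0.2]
opening: 0.823
gripper_force: 0.0
t: 33.62
ee_pos: [0.5427, -0.2416, 0.0397]
orientation: [0.465, 0.731, -0.267, 0.423]
ft_force: [-3.2, 5.4, 7.5]
opening: 0.617
gripper_force: 46.4
fit [-0.0207  0.0008 -0.0063  0.0017] std 0.00057 9163 axis world [-0.0011  0.0064  1.    ] bottom h -0.0263
underside approx world [ 0.5347 -0.2227  0.0134]
33.6667 [-3.83  6.14  7.18] [ 0.54273152 -0.24156722  0.0397356 ]
turn [ 0.22  0.01 -0.04] deg 0.2 rows 1.0
```

```bash
python3 -m creep '[0.4,-0.0035,0,-0.002,0,0,0, 0.4,-0.0035,0,-0.002,0,0,0, 0.4,0.0114,0.0105,-0.0196,0,0,0, 0.4,0.0114,0.0105,-0.0196,0,0,0, 0.4,0.0114,0.0105,-0.0196,0,0,0, 0.4,0.0114,0.0105,-0.0196,0,0,0, 0.4,-0.026,0,-0.015,0,0,0, 0.4,-0.03,0,-0.0175,0,0,0]'
python3 -m creep '[0.4,-0.03,0,-0.0175,0,0,0, 0.4,0,0,0,0,0,0, 0.4,0,0,0,0,0,0, 0.4,0,0,0,0,0,0, 0.4,0,0,0,0,0,0, 0.4,0,0,0,0,0,0, 0.4,0,0,0,0,0,0, 0.4,0,0,0,0,0,0]'
python3 - <<'E'
from fit import *
st(); turn(ori(-65,60)); p,M=cur(); print([ (M.T@v).round(3) for v in np.eye(3)]); i,d,K,k,T=cam('wrist'); heldfit(i,d,K,k,T,p,M)
z=np.load('scene9.npz'); i,d,K,k,T=[z[x] for x in 'idKkT']; P=cloud(d,K,k,T); h=cv2.cvtColor(i,cv2.COLOR_RGB2HSV)
m=np.isfinite(P[...,0])&(abs(P[...,2]-.022)<.006)&(h[...,0]>8)&(h[...,0]<26)&(h[...,1]>50)&(abs(P[...,0]-.545)<.16)&(abs(P[...,1]-.41)<.18)
m=cv2.morphologyEx(m.astype(np.uint8),cv2.MORPH_OPEN,np.ones((3,3))); n,l,s,c=cv2.connectedComponentsWithStats(m); j=1+s[1:,4].argmax(); q=P[l==j]; print('board',s[j],cv2.minAreaRect((q[:,:2]*1000).astype(np.float32)),q.min(0),q.max(0))
for n,uv in dict(c1=(.516,.491),c2=(.594,.479)).items():
    b=P.reshape(-1,3); b=b[np.isfinite(b[:,0])&(np.hypot(b[:,0]-uv[0],b[:,1]-uv[1])<.05)&(b[:,2]>.03)&(b[:,2]<.07)]
    r=ls(lambda x:np.hypot(b[:,0]-x[0],b[:,1]-x[1])-.027,uv,loss='soft_l1',f_scale=.001); print(n,r.x,np.std(r.fun))
E
```

```text
t: 34.33
ee_pos: [0.5422, -0.1398, 0.1098]
orientation: [0.462, 0.733, -0.268, 0.42]
ft_force: [0.7, -0.2, -1.0]
opening: 0.621
gripper_force: 47.9
t: 35.0
ee_pos: [0.5415, -0.1431, 0.1452]
orientation: [0.465, 0.731, -0.269, 0.421]
ft_force: [-0.1, 0.1, -2.0]
opening: 0.623
gripper_force: 48.1
{'t': 35.0, 'qpos': [-0.703, 0.529, 0.481, 2.283, 1.391, 0.812, -1.093], 'ee_pos': [0.541, -0.143, 0.145], 'ft_force': [-0.128, 0.07, -2.038], 'opening': 0.623, 'gripper_force': 48.106}
z [ 0.366 -0.784 -0.501] y [ 0.906  0.423 -0.001]
turn [ 0.01 -0.05  0.07] deg 0.1 rows 1.0
[array([-0.213,  0.906,  0.366]), array([ 0.453,  0.423, -0.784]), array([-0.866, -0.001, -0.501])]
fit [-0.0206  0.0008 -0.0026  0.0053] std 0.00057 9284 axis world [0.0037 0.0046 1.    ] bottom h -0.0246
underside approx world [ 0.5335 -0.1242  0.1206]
board [ 175  173   62   44 1326] ((554.74560546875, 418.326904296875), (243.78567504882812, 172.57366943359375), 86.93859100341797) [0.46340861 0.29579807 0.01600346] [0.6414868  0.54080556 0.02799589]
c1 [0.51935347 0.49397631] 0.0032983633515404165
c2 [0.59581004 0.48256126] 0.0027132006583442552
```

```bash
python3 -m creep '[0.4,0.0136,0.0027,-0.0315,0,0,0, 0.4,0.0136,0.0027,-0.0315,0,0,0, 0.4,0.0136,0.0027,-0.0315,0,0,0, 0.4,0.0136,0.0027,-0.0315,0,0,0, 0.4,0.0136,0.0027,-0.0315,0,0,0, 0.4,0,0,0,-5.63,0,-3.25, 0.4,0,0,0,-5.63,0,-3.25, 0.4,0,0,0,-5.63,0,-3.25]'
python3 -m creep '[0.4,0,0,0,-5.63,0,-3.25, 0.4,0,0,0,-5.63,0,-3.25, 0.4,0,0,0,-5.63,0,-3.25, 0.4,0,0,0,-5.63,0,-3.25, 0.4,0,0,0,-5.63,0,-3.25, 0.4,0,0,0,-5.63,0,-3.25, 0.4,0,0,0,-5.63,0,-3.25, 0.4,0,0,0,0,0,0]'
python3 -c "
from h import *
st(); turn(ori(0,60)); p,M=cur(); shift([.52,.30,.16],ori(0,60)); shift([.571,.36,.09],ori(0,60),[.52,.30,.16])"
```

```text
t: 35.72
ee_pos: [0.4822, 0.019, 0.1657]
orientation: [0.332, 0.8, -0.191, 0.462]
ft_force: [0.5, -1.3, -1.7]
opening: 0.618
gripper_force: 49.0
t: 36.38
ee_pos: [0.4728, 0.0216, 0.0768]
orientation: [0.116, 0.851, -0.291, 0.422]
ft_force: [-1.4, -1.6, -5.0]
opening: 0.62
gripper_force: 56.4
{'t': 36.383, 'qpos': [0.022, 0.87, -0.955, 2.446, 1.689, 1.735, -0.934], 'ee_pos': [0.473, 0.022, 0.077], 'ft_force': [-1.42, -1.556, -4.997], 'opening': 0.62, 'gripper_force': 56.4}
z [ 0.65  -0.593 -0.475] y [ 0.443  0.804 -0.397]
turn [-36.15  -7.05   5.23] deg 37.2 rows 6.0
shift mm [-95.6 278.4  -0.7]
shift mm [35.1 60.  79.2]
```

The rotation ran the elbow into its limit (q4 at 2.446) and tilted the hand. I level it back to the last good azimuth and lift.

```bash
python3 -c "
from h import *
r=turn(ori(-45,60)); p,M=cur(); print([ (M.T@v).round(3) for v in np.eye(3)])
i,d,K,k,T=cam('scene'); np.savez('scene11.npz',i=i,d=d,K=K,k=k,T=T)
from fit import heldfit
i,d,K,k,T=cam('wrist'); heldfit(i,d,K,k,T,p,M)
Q=cloud(d,K,k,T).reshape(-1,3);
from scipy.optimize import least_squares as ls
z=np.load('scene11.npz'); i,d,K,k,T=[z[x] for x in 'idKkT']
b=cloud(d,K,k,T).reshape(-1,3); b=b[np.isfinite(b[:,0])&(np.hypot(b[:,0]-.517,b[:,1]-.061)<.045)&(b[:,2]>.085)&(b[:,2]<.105)]; print('jar top',len(b),b.mean(0),b.min(0),b.max(0))
"

```

```text
turn [ 1.87  2.13 28.11] deg 28.2 rows 4.0
[array([-0.618,  0.443,  0.65 ]), array([-0.048,  0.804, -0.593]), array([-0.785, -0.397, -0.475])]
fit [-0.0193  0.0009 -0.0024  0.3   ] std 0.00072 9428 axis world [0.1367 0.2528 0.9578] bottom h -0.0232
underside approx world [0.4532 0.0259 0.0546]
jar top 193 [0.52136977 0.06260641 0.09445591] [0.49393598 0.0317353  0.08523127] [0.55186611 0.09443701 0.10106934]
```

```bash
python3 -m creep '[0.4,-0.0195,-0.0099,-0.0119,0,0,0, 0.4,-0.0235,-0.012,-0.0143,0,0,0, 0.4,-0.0235,-0.012,-0.0143,0,0,0, 0.4,0,0,0,0.4,0.4,5, 0.4,0,0,0,0.4,0.4,5, 0.4,0,0,0,0.4,0.4,5, 0.4,0,0,0,0.3,0.4,5, 0.4,0,0,0,0,0,0]'
python3 -c "
from h import *
st(); turn(ori(-45,60)); p,M=cur();print([ (M.T@v).round(3) for v in np.eye(3)])"
```

```text
t: 37.15
ee_pos: [0.4751, 0.0267, 0.1735]
orientation: [0.269, 0.813, -0.221, 0.467]
ft_force: [0.1, 0.7, -1.9]
opening: 0.618
gripper_force: 55.6
{'t': 37.15, 'qpos': [0.13, 0.625, -1.102, 2.401, 1.537, 1.654, -1.061], 'ee_pos': [0.475, 0.027, 0.174], 'ft_force': [0.079, 0.658, -1.863], 'opening': 0.618, 'gripper_force': 55.579}
z [ 0.64  -0.61  -0.467] y [ 0.643  0.758 -0.108]
turn [1.07 2.23 7.7 ] deg 8.1 rows 2.0
[array([-0.42 ,  0.643,  0.64 ]), array([ 0.231,  0.758, -0.61 ]), array([-0.878, -0.108, -0.467])]
```

```bash
python3 -m creep '[0.4,0,0,0,0.5,1.1,3.9, 0.4,0,0,0,0.5,1.1,3.8, 0.4,0.01,0.0271,-0.0173,0,0,0, 0.4,0.01,0.0271,-0.0173,0,0,0, 0.4,0.01,0.0271,-0.0173,0,0,0, 0.4,0.01,0.0271,-0.0173,0,0,0, 0.4,0.01,0.0271,-0.0173,0,0,0, 0.4,0.01,0.0271,-0.0173,0,0,0]'
python3 -m creep '[0.4,0,0,0,0,0,0, 0.4,0,0,0,0,0,0, 0.4,0,0,0,0,0,0, 0.4,0,0,0,0,0,0, 0.4,0,0,0,0,0,0, 0.4,0,0,0,0,0,0, 0.4,0,0,0,0,0,0, 0.4,0,0,0,0,0,0]'
python3 -c "
from h import *
st(); turn(ori(-45,60)); turn(ori(-10,60)); p,M=cur();print([ (M.T@v).round(3) for v in np.eye(3)])
i,d,K,k,T=cam('wrist')
from fit import heldfit
heldfit(i,d,K,k,T,p,M)"
```

```text
t: 37.82
ee_pos: [0.5044, 0.2281, 0.1723]
orientation: [0.329, 0.801, -0.191, 0.461]
ft_force: [-0.2, 0.5, -2.2]
opening: 0.617
gripper_force: 55.5
t: 38.48
ee_pos: [0.5045, 0.2245, 0.1702]
orientation: [0.331, 0.802, -0.192, 0.458]
ft_force: [0.8, -0.3, -2.4]
opening: 0.618
gripper_force: 55.7
{'t': 38.483, 'qpos': [-0.218, 0.801, -1.068, 2.029, 1.409, 1.841, -1.13], 'ee_pos': [0.504, 0.224, 0.17], 'ft_force': [0.839, -0.293, -2.439], 'opening': 0.618, 'gripper_force': 55.67}
z [ 0.608 -0.612 -0.506] y [ 0.707  0.707 -0.005]
turn [-0.16 -0.43  0.23] deg 0.5 rows 1.0
turn [-30.4   -0.5  -17.39] deg 35.0 rows 5.0
[array([-0.361,  0.707,  0.608]), array([ 0.355,  0.707, -0.612]), array([-0.862, -0.005, -0.506])]
fit [-0.0201  0.0009  0.0003 -0.0108] std 0.00057 9093 axis world [-0.0074 -0.0079  0.9999] bottom h -0.0235
underside approx world [0.4911 0.2395 0.1467]
```

```bash
python3 -m creep '[0.4,0,0,0,-4.33,0,-2.5, 0.4,0,0,0,-4.33,0,-2.5, 0.4,0,0,0,-4.33,0,-2.5, 0.4,0,0,0,-4.33,0,-2.5, 0.4,0,0,0,0,0,0, 0.4,0,0,0,0,0,0, 0.4,0,0,0,0,0,0, 0.4,0,0,0,0,0,0]'
python3 -c "
from h import *
st(); M=ori(-25,60); turn(M); print([ (M.T@v).round(3) for v in np.eye(3)])
b=np.array([.565,.35,.06]); t=b+np.r_[.0203*np.cos(np.radians(-25)),.0203*np.sin(np.radians(-25)),.0257]; print(t); shift(t,M)"
```

```text
t: 39.2
ee_pos: [0.5048, 0.2258, 0.1702]
orientation: [0.189, 0.848, -0.108, 0.484]
ft_force: [0.3, -0.0, -3.0]
opening: 0.62
gripper_force: 55.6
{'t': 39.2, 'qpos': [-0.121, 0.732, -1.141, 2.228, 1.629, 1.676, -1.016], 'ee_pos': [0.505, 0.226, 0.17], 'ft_force': [0.256, -0.043, -3.045], 'opening': 0.62, 'gripper_force': 55.647}
z [ 0.78  -0.366 -0.508] y [ 0.424  0.906 -0.   ]
turn [-0.1  -0.54 -0.03] deg 0.5 rows 1.0
[array([-0.453,  0.423,  0.785]), array([ 0.211,  0.906, -0.366]), array([-0.866,  0.   , -0.5  ])]
[0.58339805 0.34142085 0.0857    ]
shift mm [ 62.  138.   61.6]
```

```bash
python3 -m creep '[0.4,0.0103,0.023,0.0103,0,-0.5,0, 0.4,0.0103,0.023,0.0103,0,0,0, 0.4,0.0103,0.023,0.0103,0,0,0, 0.4,0.0103,0.023,0.0103,0,0,0, 0.4,0.0103,0.023,0.0103,0,0,0, 0.4,0.0103,0.023,0.0103,0,0,0, 0.4,0,0,0,0,0,0, 0.4,0,0,0,0,0,0]'
python3 - <<'E'
from fit import *
st(); turn(ori(-25,60)); p,M=cur(); i,d,K,k,T=cam('wrist'); heldfit(i,d,K,k,T,p,M); cv2.imwrite('pics/w12.png',i[:,:,::-1])
i,d,K,k,T=cam('scene'); cv2.imwrite('pics/s12.png',cv2.resize(i[120:330,120:400,::-1],(800,600)))
P=cloud(d,K,k,T).reshape(-1,3); h=cv2.cvtColor(i,cv2.COLOR_RGB2HSV).reshape(-1,3)
m=np.isfinite(P[:,0])&(abs(P[:,2]-.022)<.004)&(h[:,0]>8)&(h[:,0]<26)&(h[:,1]>50)&(abs(P[:,0]-.555)<.1)&(abs(P[:,1]-.418)<.14); q=P[m]; print(len(q),np.median(q[:,2]),q.min(0),q.max(0))
E
```

```text
t: 39.87
ee_pos: [0.5829, 0.3415, 0.0839]
orientation: [0.187, 0.846, -0.11, 0.487]
ft_force: [-0.2, -0.5, -2.0]
opening: 0.619
gripper_force: 55.4
{'t': 39.867, 'qpos': [-0.317, 0.982, -0.968, 1.934, 1.784, 1.709, -0.968], 'ee_pos': [0.583, 0.341, 0.084], 'ft_force': [-0.189, -0.455, -1.97], 'opening': 0.619, 'gripper_force': 55.358}
z [ 0.783 -0.368 -0.501] y [ 0.424  0.906 -0.003]
turn [-0.14 -0.08  0.09] deg 0.2 rows 1.0
fit [-0.0199  0.0006 -0.0064 -0.0108] std 0.00056 9218 axis world [-0.0104 -0.0071  0.9999] bottom h -0.024
underside approx world [0.5654 0.3507 0.0599]
241 0.021807101406254636 [0.47034922 0.29713355 0.01801603] [0.63554107 0.51183702 0.02597061]
```

View pics/s12.png

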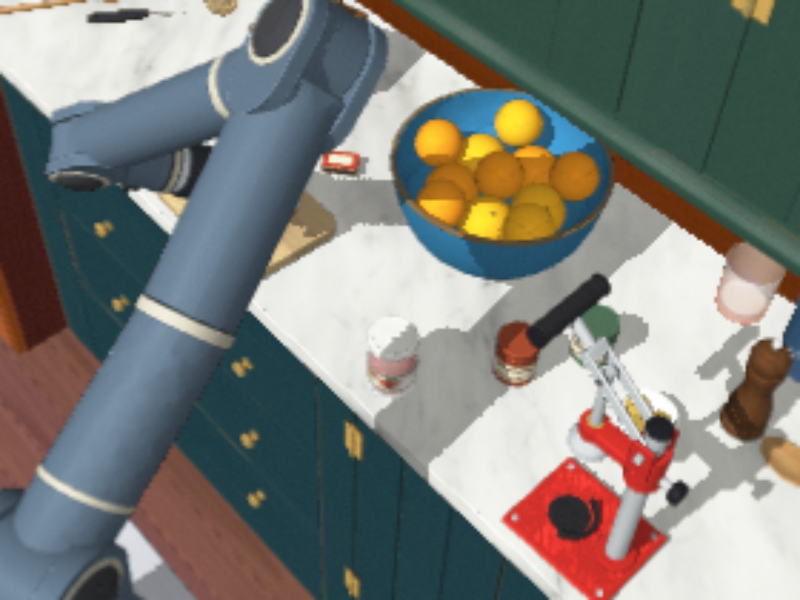

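The crop shows the jar (393,355), tin (517,352) and raised lever (570,310) in place and the seat (572,515) empty; the arm hides the board. Lowering.

```bash
python3 -m creep '[0.4,0.0055,0,0.0032,0,0,0, 0.4,0.0055,0,0.0032,0,0,0, 0.4,0.0055,0,0.0032,0,0,0, 0.4,0.0055,0,0.0032,0,0,0, 0.4,0.0055,0,0.0032,0,0,0, 0.4,0,0,0,0,0,0, 0.4,0,0,0,0,0,0, 0.4,0,0,0,0,0,0]'
python3 -m creep '[0.4,0.0009,0,0.0005,0,0,0, 0.4,0.0009,0,0.0005,0,0,0, 0.4,0.0009,0,0.0005,0,0,0, 0.4,0,0,0,0,0,0, 0.4,0,0,0,0,0,0, 0.4,0,0,0,0,0,0, 0.4,0,0,0,0,0,0, 0.4,0,0,0,0,0,0]'
```

```text
t: 40.63
ee_pos: [0.583, 0.3406, 0.0537]
orientation: [0.187, 0.846, -0.109, 0.488]
ft_force: [0.0, 0.4, -2.2]
opening: 0.615
gripper_force: 55.4
t: 41.3
ee_pos: [0.5829, 0.3405, 0.0505]
orientation: [0.187, 0.846, -0.109, 0.488]
ft_force: [0.3, -0.1, -2.8]
opening: 0.619
gripper_force: 55.4
```

```bash
python3 -m creep '[0.4,0.0009,0,0.0005,0,0,0, 0.4,0.0009,0,0.0005,0,0,0, 0.4,0.0004,0,0.0003,0,0,0, 0.4,0,0,0,0,0,0, 0.4,0,0,0,0,0,0, 0.4,0,0,0,0,0,0, 0.4,0,0,0,0,0,0, 0.4,0,0,0,0,0,0]'
python3 q.py
```

```text
t: 41.97
ee_pos: [0.5829, 0.3405, 0.048]
orientation: [0.187, 0.846, -0.109, 0.488]
ft_force: [0.5, 0.3, -3.2]
opening: 0.619
gripper_force: 55.4
fit [-0.0199  0.0006 -0.0202 -0.0122] std 0.00055 8976 axis world [-0.0234 -0.0025  0.9997] bottom h -0.0283
underside approx world [0.5658 0.3495 0.0197]
42.0167 [ 0.26  0.43 -1.77] [0.58294568 0.34049872 0.04796775]
turn [3.461e+01 3.000e-02 2.010e+01] deg 40.0 rows 6.0
```

```bash
python3 -m creep '[0.4,0.0004,0,0.0003,0,0,0, 0.4,0.0004,0,0.0003,0,0,0, 0.4,0,0,0,0,0,0, 0.4,0,0,0,0,0,0, 0.4,0,0,0,0,0,0, 0.4,0,0,0,0,0,0, 0.4,0,0,0,0,0,0, 0.4,0,0,0,0,0,0]'
python3 -m creep '[0.4,0.0004,0,0.0003,0,0,0, 0.4,0.0002,0,0.0001,0,0,0, 0.4,0,0,0,0,0,0, 0.4,0,0,0,0,0,0, 0.4,0,0,0,0,0,0, 0.4,0,0,0,0,0,0, 0.4,0,0,0,0,0,0, 0.4,0,0,0,0,0,0]'
```

```text
t: 42.68
ee_pos: [0.5831, 0.3404, 0.0471]
orientation: [0.187, 0.846, -0.109, 0.488]
ft_force: [0.1, 1.0, -0.5]
opening: 0.619
gripper_force: 55.5
t: 43.35
ee_pos: [0.5832, 0.3404, 0.047]
orientation: [0.187, 0.845, -0.109, 0.489]
ft_force: [-2.1, -0.5, 5.6]
opening: 0.618
gripper_force: 55.8
```

Standing on the board (Fz is up). Release, then back off along the tool axis.

```bash
python3 -m creep '[0.5,0,0,0,0,0,0, 0.65,0,0,0,0,0,0, 0.72,0,0,0,0,0,0, 0.85,0,0,0,0,0,0, 0.85,0,0,0,0,0,0, 0.85,0,0,0,0,0,0, 0.85,0,0,0,0,0,0, 0.85,0,0,0,0,0,0]'
python3 -m creep '[0.85,0,0,-0.012,0,0,0, 0.85,0,0,-0.02,0,0,0, 0.85,0,0,-0.025,0,0,0, 0.85,0,0,-0.025,0,0,0, 0.85,0,0,-0.025,0,0,0, 0.85,0,0,-0.025,0,0,0, 0.85,0,0,0,0,0,0, 0.85,0,0,0,0,0,0]'
python3 - <<'E'
from h import *
from scipy.optimize import least_squares as ls
st(); i,d,K,k,T=cam('wrist')
Q=cloud(d,K,k,T).reshape(-1,3);c=i.reshape(-1,3).astype(int)
b=Q[np.isfinite(Q[:,0])&(Q[:,2]>.03)&(Q[:,2]<.07)&(c.max(1)>95)&(np.hypot(Q[:,0]-.565,Q[:,1]-.35)<.045)]
r=ls(lambda x:np.hypot(b[:,0]-x[0]-x[2]*(b[:,2]-.05),b[:,1]-x[1]-x[3]*(b[:,2]-.05))-.027,[.565,.35,0,0],loss='soft_l1',f_scale=.001); print('bottle,tilt',r.x,np.std(r.fun),len(b))
t=Q[np.isfinite(Q[:,0])&(np.hypot(Q[:,0]-.565,Q[:,1]-.35)<.02)]; print('top',np.percentile(t[:,2],[95,99.5]) if len(t) else 0)
for n,(x,y) in dict(c1=(.519,.494),c2=(.596,.482),jar=(.5175,.0615)).items():
    b=Q[np.isfinite(Q[:,0])&(Q[:,2]>.035)&(Q[:,2]<.12)&(np.hypot(Q[:,0]-x,Q[:,1]-y)<.05)]; print(n,len(b),b.mean(0) if len(b) else 0)
E
```

```text
t: 44.02
ee_pos: [0.5831, 0.3404, 0.0461]
orientation: [0.187, 0.846, -0.109, 0.488]
ft_force: [-2.2, 0.2, 0.1]
opening: 0.849
gripper_force: 0.0
t: 44.68
ee_pos: [0.4781, 0.3906, 0.1133]
orientation: [0.186, 0.846, -0.107, 0.488]
ft_force: [0.4, -1.1, -0.8]
opening: 0.851
gripper_force: 0.0
{'t': 44.683, 'qpos': [-0.468, 0.961, -1.052, 1.964, 1.627, 1.848, -1.074], 'ee_pos': [0.478, 0.391, 0.113], 'ft_force': [0.354, -1.116, -0.848], 'opening': 0.851, 'gripper_force': 0.0}
z [ 0.786 -0.363 -0.501] y [0.419 0.908 0.   ]
bottle,tilt [ 0.56531377  0.34961414  0.00374208 -0.00224921] 0.0005820150984431258 2194
top [0.10677866 0.10727118]
c1 11974 [0.49975019 0.49064363 0.06983084]
c2 2448 [0.57908626 0.46951032 0.07753292]
jar 3118 [0.50281403 0.08353011 0.06561622]
```

```bash
python3 -m creep '[0.85,-0.0217,0,-0.0125,0,0,0, 0.85,-0.0217,0,-0.0125,0,0,0, 0.85,-0.0217,0,-0.0125,0,0,0, 0.85,-0.0217,0,-0.0125,0,0,0, 0.85,-0.01,0,-0.03,0,0,0, 0.85,0,0,0,0,0,0, 0.85,0,0,0,0,0,0, 0.85,0,0,0,0,0,0]'
python3 - <<'E'
from h import *
from scipy.optimize import least_squares as ls
st(); i,d,K,k,T=cam('wrist'); Q=cloud(d,K,k,T).reshape(-1,3);c=i.reshape(-1,3).astype(int)
for n,(x,y,z0,rad) in dict(bottle=(.5653,.3496,.03,.027),c1=(.519,.494,.03,.027),c2=(.596,.482,.03,.027),jar=(.5175,.0615,.015,.0325)).items():
    b=Q[np.isfinite(Q[:,0])&(Q[:,2]>z0)&(Q[:,2]<z0+.038)&(c.max(1)>80)&(np.hypot(Q[:,0]-x,Q[:,1]-y)<.045)]
    if len(b)<20: print(n,len(b)); continue
    r=ls(lambda v:np.hypot(b[:,0]-v[0]-v[2]*(b[:,2]-.05),b[:,1]-v[1]-v[3]*(b[:,2]-.05))-rad,[x,y,0,0],loss='soft_l1',f_scale=.001); t=Q[np.isfinite(Q[:,0])&(np.hypot(Q[:,0]-x,Q[:,1]-y)<.018)]; print(n,r.x.round(4),np.std(r.fun).round(4),len(b),np.percentile(t[:,2],99))
i,d,K,k,T=cam('scene');Q=cloud(d,K,k,T).reshape(-1,3);c=i.reshape(-1,3).astype(int)
g=Q[np.isfinite(Q[:,0])&(abs(Q[:,0]-.532)<.042)&(abs(Q[:,1]+.162)<.03)&(Q[:,2]>.31)&(Q[:,2]<.38)&(c.max(1)<70)];print('bar',len(g),g.mean(0))
E
```

```text
t: 45.4
ee_pos: [0.4616, 0.3966, 0.2351]
orientation: [0.187, 0.845, -0.11, 0.488]
ft_force: [0.4, 0.0, 0.8]
opening: 0.847
gripper_force: 0.0
{'t': 45.4, 'qpos': [-0.428, 0.781, -1.165, 1.914, 1.5, 1.882, -0.911], 'ee_pos': [0.462, 0.397, 0.235], 'ft_force': [0.396, 0.01, 0.775], 'opening': 0.847, 'gripper_force': 0.0}
z [ 0.784 -0.369 -0.5  ] y [ 0.424  0.906 -0.004]
bottle [ 0.5653  0.3498  0.005  -0.0049] 0.0005 1366 0.10756064247647494
c1 [0.5184 0.4926 0.0318 0.006 ] 0.0005 600 0.10815527931428917
c2 [ 0.5943  0.4808  0.0221 -0.0037] 0.0006 664 0.10803035487615774
jar [ 0.5134  0.0624 -0.0063  0.0068] 0.0008 1261 0.09361194350541897
bar 192 [ 0.53089498 -0.1652313   0.35073127]
```

Everything checks out: bottle upright on the board with its top at the crimped height, finished bottles and jar in place, lever up, arm clear. Handing in.

```bash
python3 -c "
from plant import bot
print(bot.hand_in())"
```

```text
the job is handed in; nothing more can be done
None
```

The job is handed in at 45 s of the 72 s allowed, verdict not shown: the bottle was crimped to the stop at about 19 N vertical at the grip and stands upright on the board, the lever is back up, both finished bottles and the jam jar measure within about 5 mm of where they started, and the spice tin looked undisturbed in the last picture; on the way to the board the held bottle tilted about 0.4 rad when the elbow hit its limit, and I levelled it.

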